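# Rebuild the flow-cell stack

### The job

Service the laboratory flow cell: lift the brown spent frame off its posts and lay it flat in the white wash tray, then lower every fresh white frame that is out on the bench over the four posts so that they lie flat on one another, and close the stack with the blue top plate. Last, take the tie rod from its stand and pass it down through the middle of the whole stack until its flange rests on the top plate; do not disturb the bottle, flask or beaker.

Things in the scene. Friction and masses are not known exactly. Their poses are not given: they have to be found in the camera images.
- frame1_mid (a point): fresh cell frame, one of three to five alike: white plastic plate with a dark grey ribbed field, 10 mm thick, 120 mm long (own x), 60 mm wide (own y), 11 mm through holes at 48 mm along x and 20 mm along y from the centre (four), a 14 mm hole in the centre; a half turn makes no difference. 0.09 kg. Starts flat on the bench. This point is its centre, 5 mm above its underside; z up
- frame2_mid (a point): fresh cell frame, one of three to five alike: white plastic plate with a dark grey ribbed field, 10 mm thick, 120 mm long (own x), 60 mm wide (own y), 11 mm through holes at 48 mm along x and 20 mm along y from the centre (four), a 14 mm hole in the centre; a half turn makes no difference. 0.09 kg. Starts flat on the bench. This point is its centre, 5 mm above its underside; z up
- frame3_mid (a point): fresh cell frame, one of three to five alike: white plastic plate with a dark grey ribbed field, 10 mm thick, 120 mm long (own x), 60 mm wide (own y), 11 mm through holes at 48 mm along x and 20 mm along y from the centre (four), a 14 mm hole in the centre; a half turn makes no difference. 0.09 kg. Starts flat on the bench. This point is its centre, 5 mm above its underside; z up
- frame4_mid (a point): fresh cell frame, one of three to five alike: white plastic plate with a dark grey ribbed field, 10 mm thick, 120 mm long (own x), 60 mm wide (own y), 11 mm through holes at 48 mm along x and 20 mm along y from the centre (four), a 14 mm hole in the centre; a half turn makes no difference. 0.09 kg. Starts flat on the bench. This point is its centre, 5 mm above its underside; z up
- frame5_mid (a point): fresh cell frame, one of three to five alike: white plastic plate with a dark grey ribbed field, 10 mm thick, 120 mm long (own x), 60 mm wide (own y), 11 mm through holes at 48 mm along x and 20 mm along y from the centre (four), a 14 mm hole in the centre; a half turn makes no difference. 0.09 kg. Starts flat on the bench. This point is its centre, 5 mm above its underside; z up
- spent_mid (a point): spent cell frame: like the fresh ones but stained brown, 10 mm thick, 120 mm long (own x), 60 mm wide (own y), 11 mm through holes at 48 mm along x and 20 mm along y from the centre (four), a 14 mm hole in the centre. 0.09 kg. Starts threaded on the four posts, lying on the seat. This point is its centre, 5 mm above its underside; z up
- top_mid (a point): top end plate: blue metal, 14 mm thick, 120 mm long (own x), 60 mm wide (own y), 11 mm through holes at 48 mm along x and 20 mm along y from the centre (four), a 14 mm hole in the centre; a brass hose nipple (8 mm thick, 18 mm long) sticks out of each short end. About 0.27 kg. Starts flat on the bench. This point is its centre, 7 mm above its underside; z up
- cell_seat (a point): seat of the cell base: the centre of the top of an aluminium block 126 mm (x) by 50 mm (y), 20 mm high, 36 mm above the bench; x along the block, z up. A vertical bore for the tie rod, 14 mm wide and 36 mm deep, opens here. Four posts stand on the seat (see cell_base)
- cell_base: cell base, fixed to the bench: grey plinth 156 (x) x 94 (y) x 16 mm under the seat. Four 8 mm steel posts stand on the seat, 48 mm along x and 20 mm along y from its centre, rising 70 mm above it, the last 8 mm tapered to a 2.4 mm tip. A hose nipple sticks out 18 mm from each short end of the seat. Origin: centre of its underside
- tie_grip (a point): tie rod, upright in its stand: 10 mm steel rod reaching 76 mm below the underside of a round 30 mm flange 5 mm thick, last 8 mm tapered; on the flange a flat red grip 42 mm long (own x), 16 mm thick (own y), 5 to 39 mm above the flange's underside. About 0.12 kg. This point is the grip's centre, 22 mm above the flange's underside
- tie_flange (a point): the centre of the underside of the tie rod's flange, on the rod's axis; z points up the rod to the grip
- rod_stand: stand for the tie rod, fixed: bare aluminium block 64 x 64 mm, 42 mm high, with a 12 mm square hole 34 mm deep in which the rod stands on its foot, the flange 84 mm above the bench. Origin: centre of its underside
- wash_tray_in (a point): white wash tray, fixed, open on top: 166 (x) x 206 (y) mm outside, walls 4 mm thick and 28 mm high. This point is the centre of its inner floor, 4 mm above the bench
- wash_bottle: bystander: white bottle with a red cap, 64 mm across, 150 mm high; origin at the centre of its underside
- flask: bystander: amber conical flask, 72 mm across, 104 mm high; origin at the centre of its underside
- beaker: bystander: glass beaker, 68 mm across, 85 mm high; origin at the centre of its underside
There are look-alikes about, which are no part of the job. Of the things shaped like the cell_base, the grey one is meant.

How it is judged:
On the way, in this order (a step that is already met when the one before it is completed fails the run):
1. the spent frame is off the posts and lies in the wash tray, let go (x of spent_mid in the frame of wash_tray_in between -0.055 and 0.055 m and y of spent_mid in the frame of wash_tray_in between -0.075 and 0.075 m and z of spent_mid in the frame of wash_tray_in below 0.01 m and angle between spent_mid's own z axis and vertical below 0.1 rad and linear speed of spent below 0.03 m/s and contact force between the fingers and spent below 0.3 N), for 0.2 s.
2. all fresh frames that are there lie flat on the posts, in any order, let go (horizontal distance between each of frame1_mid, frame2_mid, frame3_mid, frame4_mid, frame5_mid and cell_seat below 0.004 m and z of frame1_mid in the frame of cell_seat between 0.002 and 0.048 m and angle between each of frame1_mid, frame2_mid, frame3_mid, frame4_mid, frame5_mid's own z axis and vertical below 0.04 rad and angle between the x axis of each of frame1_mid, frame2_mid, frame3_mid, frame4_mid, frame5_mid and the x axis of cell_seat, either way round below 0.07 rad and linear speed of each of frame1, frame2, frame3, frame4, frame5 below 0.03 m/s and contact force between the fingers and frame1 below 0.3 N and z of frame2_mid in the frame of cell_seat between 0.002 and 0.048 m and contact force between the fingers and frame2 below 0.3 N and z of frame3_mid in the frame of cell_seat between 0.002 and 0.048 m and contact force between the fingers and frame3 below 0.3 N and z of frame4_mid in the frame of cell_seat between 0.002 and 0.048 m and contact force between the fingers and frame4 below 0.3 N and z of frame5_mid in the frame of cell_seat between 0.002 and 0.048 m and contact force between the fingers and frame5 below 0.3 N and z of any of frame1_mid, frame2_mid, frame3_mid, frame4_mid, frame5_mid in the frame of cell_seat below 0.008 m), for 0.2 s.
3. the top plate lies on the posts, flat on the uppermost frame, let go (horizontal distance between top_mid and cell_seat below 0.004 m and z of top_mid in the frame of cell_seat between 0.033 and 0.062 m and angle between top_mid's own z axis and vertical below 0.04 rad and angle between the x axis of top_mid and the x axis of cell_seat, either way round below 0.07 rad and linear speed of top_plate below 0.03 m/s and contact force between the fingers and top_plate below 0.3 N and (distance between top_mid and frame1_mid below 0.016 m or distance between top_mid and frame2_mid below 0.016 m or distance between top_mid and frame3_mid below 0.016 m or distance between top_mid and frame4_mid below 0.016 m or distance between top_mid and frame5_mid below 0.016 m) and z of top_mid in the frame of frame1_mid above 0.009 m and z of top_mid in the frame of frame2_mid above 0.009 m and z of top_mid in the frame of frame3_mid above 0.009 m and z of top_mid in the frame of frame4_mid above 0.009 m and z of top_mid in the frame of frame5_mid above 0.009 m), for 0.2 s.
4. the tie rod goes through the whole stack, its flange down on the top plate (horizontal distance between tie_flange and top_mid below 0.005 m and z of tie_flange in the frame of top_mid between 0.004 and 0.0105 m and angle between tie_flange's own z axis and vertical below 0.06 rad and linear speed of tie_rod below 0.03 m/s and contact force between the fingers and tie_rod below 0.3 N), for 0.2 s.
At the end, for the whole second after the job is handed in: Spent frame flat in the wash tray; each fresh frame on all four posts, flat, within 4 mm and 0.07 rad of the seat's axes, the lowest on the seat; top plate likewise, directly on the uppermost frame; tie rod through the middle, upright, flange within 3.5 mm of the top plate; all at rest, let go (all of step 1 and all of step 2 and all of step 3 and all of step 4); the robot touches nothing.
It fails at once if the wash bottle is pushed away (more than 3 cm) or tipped over (distance of wash_bottle from where it was at the start of the episode above 0.03 m or angle between wash_bottle's own z axis and vertical above 0.5 rad).
It fails at once if the flask is pushed away (more than 3 cm) or tipped over (distance of flask from where it was at the start of the episode above 0.03 m or angle between flask's own z axis and vertical above 0.5 rad).
It fails at once if the beaker is pushed away (more than 3 cm) or tipped over (distance of beaker from where it was at the start of the episode above 0.03 m or angle between beaker's own z axis and vertical above 0.5 rad).
Of frame1, frame2, frame3, frame4, frame5 only 3 to 5 are there at a start; the rules pass over those that are not, and their reading is None.
At some moment in a run one of frame1, frame2, frame3, frame4, frame5, top_plate may be knocked a few centimetres aside while the robot is not near it.
It also fails if it takes over 210 s, if anything falls off the work surface, if the arm or the gripper's body presses on something with over 40 N, if the wrist force passes 120 N, or if a joint passes its speed limit or range.

### The arm

A 6-joint arm with a two-finger parallel gripper is mounted at the origin on the work surface. World frame = base frame: x ahead of the robot, y to its left, z up, the work surface at z = 0. Lengths are in m, angles in rad, forces in N, time in s.
With the tool pointing down it reaches from about 0.275 to 0.825 m from the base axis. Payload 4.9 kg.
Tool frame: the origin (TCP) lies at the very end of the fingers, on their centre line; the grasp point (between the pads) lies 19 mm behind it; z points along the fingers, y is the direction in which the jaws open and shut (so a half turn about z gives the same grasp; the last joint's range is limited). The gripper opens to 85 mm and grips with 20 to 120 N. Pads are 22 mm wide; open, the fingers measure 114 mm over their backs; the gripper's body (76 mm by 85 mm) begins 54 mm behind the grasp point. The pads swing forward as they close: fully open they stand 13 mm farther back than shut.
Start: joints at [0.998, 0.326, -0.193, 1.052, 0, 1.437], TCP at [0.234, 0.498, 0.192] pointing down, gripper open.
Joint ranges: [-2.65, 2.65], [-0.97, 1.79], [-1.3, 1.35], [-1.93, 2.1], [-1.47, 1.37], [-3.14, 3.14]. Speed limits (rad/s): [2.57, 2.57, 3.14, 3.14, 3.14, 3.14].

### API

Orientations are given as [roll, pitch, yaw] about the fixed x, y, z axes, in that order (R = Rz(yaw) Ry(pitch) Rx(roll)).
In Python, from cell import get_state, grab_frame, sign_off gives the robot as it stands.
- The arm moves only by the shell command python3 -m crank 'ROWS'. ROWS is JSON, a list of rows, each a list of 3 entries, a list of its own where there are three numbers: the opening in per cent of the stroke, from 0 (shut) to 100 (fully open), then the shift along the tool's x, y, z in m, then the turn, a rotation vector about the tool's x, y, z in rad. In form: [[jaw, [tx, ty, tz], [rx, ry, rz]], ...]. A call has 1 to 8 rows; each row is the pose to reach, as a shift and turn from the pose measured when the call began, along the tool's axes at that moment; what a row does not reach only later rows make up. A row lasts 1/12 s, in which the tool goes at most 41.7 mm and 7.16 degrees, less where a joint would pass 70% of its speed; a pose out of reach is approached as far as the arm can. A call with a gripper value outside its range is refused whole. The fingers move at their own pace and stop on an object; the grip force is fixed at half the most. Time passes only in rows, so rows that repeat a pose let the fingers close. It gives the time, the measured TCP pose, the force and the opening at its end, in the units of the state.
- get_state(): the state, without advancing time (a new reading comes with each control period).
- grab_frame(name): name is "scene" or "top" or "wrist"; returns a dict with "pixels" (480x640x3 uint8, red, green, blue), "fx", "fy", "cx", "cy" (pixels), "D" ([k1, k2, p1, p2, k3] as OpenCV has them; the pictures are not rectified), "eye" and "attitude" of the camera in the world. Camera axes: x right, y down, z forward; pixel columns grow to the right and rows downward; lengths in m; the calibration is good to about 2 mm. A picture is of the moment at which its call begins. There is no depth.
- sign_off(): hands the job in, once; it reports no verdict.
The state is a dict: "t": time; "joints": joint angles; "qvel": joint speeds; "joint_efforts": joint torques, N m; "ee_pos": TCP position; "orientation": TCP orientation; "contact_force": force on the tool from outside, world axes, zero at the start; "wrist_torque": the same for the moment, N m; "gripper_width": finger opening in m.
Only numpy, scipy, OpenCV 4.12 (cv2) and the standard library are available. Lean on these libraries where they do the work, as an engineer would, in place of code of your own. Each camera call takes 0.05 s, during which the arm holds its last target.

## Working session

There is one attempt and no reset: what is moved stays moved. The work goes in short steps, Python scripts to look and compute and a shell command to move; the robot and the scene stay as the last step left them, time stands still between calls to the robot, and variables do not carry over. Pictures are saved under pics/ and viewed, and the job is handed in when it is done.

```bash
ls; mkdir -p pics; python3 - <<'E'
from cell import get_state, grab_frame
import cv2,json
s=get_state();print(s)
for n in ("scene","top","wrist"):
    f=grab_frame(n);cv2.imwrite(f"pics/{n}0.png",f["pixels"][:,:,::-1])
    print(n,{k:v for k,v in f.items() if k!="pixels"})
E
```

```text
pics
{'t': 0.0, 'joints': array([ 9.97803692e-01,  3.26902512e-01, -1.93601737e-01,  1.05200595e+00,
        2.41190741e-07,  1.43661176e+00]), 'qvel': array([-0.00088365, -0.00029015, -0.00079187, -0.00182205,  0.00031352,
        0.00075667]), 'joint_efforts': array([-6.40476992e-04, -4.43400478e+01,  2.62442887e+01,  1.55605981e-02,
       -3.03160805e-04,  2.12729486e-05]), 'ee_pos': array([0.23329545, 0.49734308, 0.19121765]), 'orientation': array([-3.13989422e+00, -2.29524978e-04,  2.70278439e+00]), 'contact_force': array([ 0.32859742, -0.72536226,  0.17546166]), 'wrist_torque': array([-0.01457163,  0.00973454, -0.02089646]), 'gripper_width': 0.08506152725746977}
scene {'fx': 521.8677716350649, 'fy': 521.8677716350649, 'cx': 317.8324406945959, 'cy': 240.37135911543854, 'D': array([-0.09535992,  0.        ,  0.        ,  0.        ,  0.        ]), 'eye': array([1.09610158, 0.48668174, 0.81064147]), 'attitude': array([-2.3597633 ,  0.01471234,  2.28010365])}
top {'fx': 467.79355724718965, 'fy': 467.79355724718965, 'cx': 316.6198045109999, 'cy': 243.3205170555329, 'D': array([-0.11092432,  0.        ,  0.        ,  0.        ,  0.        ]), 'eye': array([ 0.3598871 , -0.02097905,  1.20116106]), 'attitude': array([-2.96262206e+00, -2.37436766e-03, -1.54451489e+00])}
wrist {'fx': 336.1507179604624, 'fy': 336.1507179604624, 'cx': 318.75194911959517, 'cy': 240.29724278076915, 'D': array([-0.05251999,  0.        ,  0.        ,  0.        ,  0.        ]), 'eye': array([0.15960622, 0.53342574, 0.37383097]), 'attitude': array([2.81777789e+00, 1.66021570e-03, 1.13188383e+00])}
```

View pics/scene0.png

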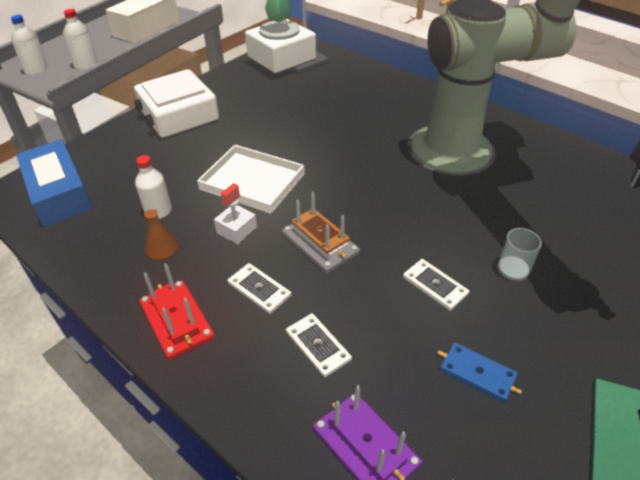

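View pics/top0.png

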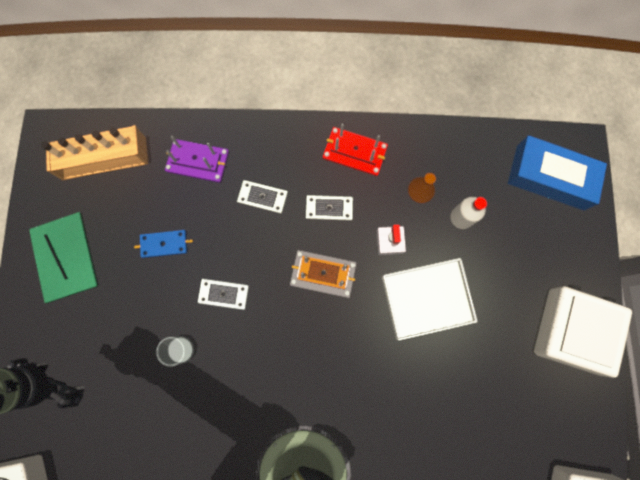

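View pics/wrist0.png

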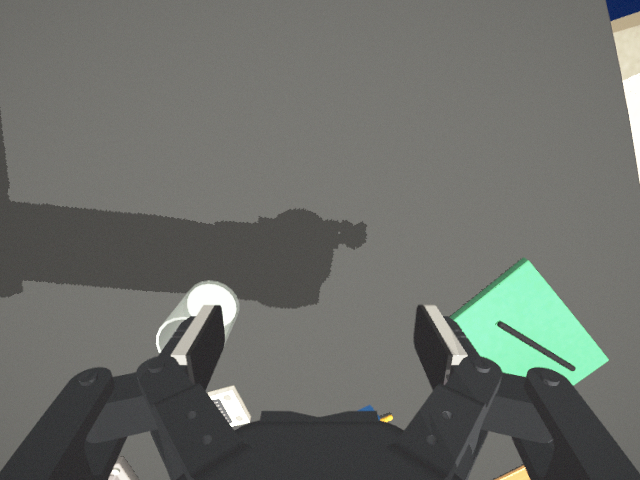

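```bash
cat > h.py <<'E'
import numpy as np, cv2
from scipy.spatial.transform import Rotation as Ro
from cell import get_state, grab_frame
def R(o): return Ro.from_euler('xyz',o).as_matrix()
def K(f): return np.array([[f['fx'],0,f['cx']],[0,f['fy'],f['cy']],[0,0,1.]])
def project(f,P):
    P=np.atleast_2d(P).astype(float); Rc=R(f['attitude']).T; t=-Rc@f['eye']
    return cv2.projectPoints(P,cv2.Rodrigues(Rc)[0],t,K(f),np.array(f['D']))[0][:,0]
def toplane(f,uv,z):
    uv=np.atleast_2d(uv).astype(np.float64)
    n=cv2.undistortPoints(uv[:,None],K(f),np.array(f['D']))[:,0]
    d=np.c_[n,np.ones(len(n))]@R(f['attitude']).T
    return f['eye']+d*((z-f['eye'][2])/d[:,2])[:,None]
def ortho(f,cx,cy,half,z,mm=0.5):
    """top-down map, col->+x... rows: x decreasing, cols: y decreasing"""
    n=int(2*half/mm*1000/1) if mm>1 else int(2*half*1000/mm)
    g=(np.arange(n)+.5)*mm/1000-half
    X=cx-g[:,None]+0*g[None]; Y=cy-g[None]+0*g[:,None]
    uv=project(f,np.c_[X.ravel(),Y.ravel(),np.full(X.size,z)]).reshape(n,n,2).astype(np.float32)
    return cv2.remap(f['pixels'],uv[...,0],uv[...,1],cv2.INTER_LINEAR)
def o2w(cr,cx,cy,half,mm=0.5):  # (col,row)->(x,y)
    return cx+half-(cr[1]+.5)*mm/1000, cy+half-(cr[0]+.5)*mm/1000
def save(n,im): cv2.imwrite(f'pics/{n}.png',np.ascontiguousarray(im[:,:,::-1]))
def tool(s=None):
    s=s or get_state(); T=np.eye(4); T[:3,:3]=R(s['orientation']); T[:3,3]=s['ee_pos']; return T
def delta(pos,yaw=None,s=None):
    """shift & rotvec in tool axes to reach world pos, tool straight down with tool-y at world angle yaw+90.. (tool x at yaw)"""
    T=tool(s); sh=T[:3,:3].T@(np.array(pos)-T[:3,3])
    a=np.arctan2(T[1,0],T[0,0])
    if yaw is None: yaw=a
    yaw=a+(yaw-a+np.pi/2)%np.pi-np.pi/2
    Rt=R([np.pi,0,yaw]); rv=Ro.from_matrix(T[:3,:3].T@Rt).as_rotvec()
    return sh.round(4),rv.round(4)
E
cat > a.py <<'E'
from h import *
for n in ('top','scene'):
    f=grab_frame(n); im=f['pixels']; hsv=cv2.cvtColor(im,cv2.COLOR_RGB2HSV)
    def blobs(m,z,lab,amin=40):
        k,l,st,c=cv2.connectedComponentsWithStats(m.astype(np.uint8))
        for i in range(1,k):
            if st[i,4]<amin: continue
            cs=cv2.findContours((l==i).astype(np.uint8),cv2.RETR_EXTERNAL,cv2.CHAIN_APPROX_NONE)[0]
            p=toplane(f,cs[0][:,0].astype(float),z)[:,:2]
            if not(0.05<p[:,0].mean()<0.95 and abs(p[:,1].mean())<0.7): continue
            (c0,sz,_)=r=cv2.minAreaRect((p*1000).astype(np.float32))
            b=cv2.boxPoints(r); e=[b[1]-b[0],b[2]-b[1]]; e=max(e,key=np.linalg.norm)
            print(n,lab,c[i].round(),'ctr mm',np.round(c0,1),'size',np.round(sorted(sz),1),'ang',round(np.degrees(np.arctan2(e[1],e[0]))%180,1))
    h,s,v=[hsv[...,i].astype(int) for i in range(3)]
    blobs((s<60)&(v>170),.01,'white')
    blobs((h>100)&(h<120)&(s>150)&(v>80),.014,'blue')
    blobs((h>3)&(h<20)&(s>150)&(v>90),.046,'brown')
    blobs((s<60)&(v>90)&(v<175),.016,'grey')
    blobs(((h<3)|(h>175))&(s>150)&(v>120),.12,'red')
E
python3 a.py; python3 - <<'E'
from h import *
f=grab_frame('top'); save('o1',ortho(f,.40,-.02,.28,.0,1)); s=get_state();print(s['t'])
T=tool(); w=grab_frame('wrist'); C=np.eye(4);C[:3,:3]=R(w['attitude']);C[:3,3]=w['eye']; print((np.linalg.inv(T)@C).round(4))
E
```

```text
top white [563. 169.] ctr mm [ 804.2 -697. ] size [ 66.7 129.4] ang 72.7
top white [262. 196.] ctr mm [698.5 129.9] size [ 62.6 122.3] ang 76.9
top white [329. 207.] ctr mm [672.9 -48.2] size [ 63.  121.8] ang 89.5
top white [470. 211.] ctr mm [ 676.5 -425.8] size [56.9 64.9] ang 38.9
top white [390. 241.] ctr mm [ 591.  -212.1] size [68.3 68.4] ang 4.4
top white [299. 257.] ctr mm [535.   27.7] size [15.5 37. ] ang 163.5
top white [429. 299.] ctr mm [ 440.8 -310.8] size [170.4 211.9] ang 103.7
top white [351. 268.] ctr mm [ 511.7 -108.3] size [13.5 34.3] ang 175.2
top white [297. 280.] ctr mm [484.7  21.6] size [37.9 43.2] ang 82.1
top white [223. 294.] ctr mm [438.5 218.4] size [ 62.4 122.1] ang 83.9
top white [338. 289.] ctr mm [465.7 -66.3] size [38.9 77.5] ang 85.2
top white [180. 350.] ctr mm [292.9 320.4] size [54.3 54.9] ang 2.5
top white [298. 438.] ctr mm [90.6 15.4] size [15.7 37.2] ang 104.0
top blue [561. 173.] ctr mm [ 788.5 -686. ] size [154.5 246.5] ang 72.7
top blue [163. 243.] ctr mm [563.9 383.3] size [ 61.1 121.3] ang 97.9
top brown [380. 157.] ctr mm [ 803.8 -177
[... 3800 characters left out ...]
 71.8] ang 76.7
scene grey [356. 396.] ctr mm [742.5 249.2] size [16.6 46.2] ang 26.3
scene grey [337. 412.] ctr mm [784.4 243.8] size [ 8.2 42.4] ang 39.1
scene grey [401. 442.] ctr mm [759.5 353.4] size [ 9.4 38.6] ang 21.5
scene grey [381. 460.] ctr mm [803.1 346.3] size [ 7.1 33.2] ang 24.5
scene red [143. 161.] ctr mm [ 643.8 -435.2] size [29.4 47.4] ang 54.0
scene red [229. 190.] ctr mm [ 587.7 -204.9] size [17.  39.5] ang 1.6
scene red [176. 319.] ctr mm [867.5 -34. ] size [ 82.4 147. ] ang 73.0
0.3
[[-1.000e-04 -9.480e-01 -3.184e-01  8.210e-02]
 [ 1.000e+00 -1.000e-04 -2.000e-04  1.000e-03]
 [ 1.000e-04 -3.184e-01  9.480e-01 -1.825e-01]
 [ 0.000e+00  0.000e+00  0.000e+00  1.000e+00]]
```

View pics/o1.png

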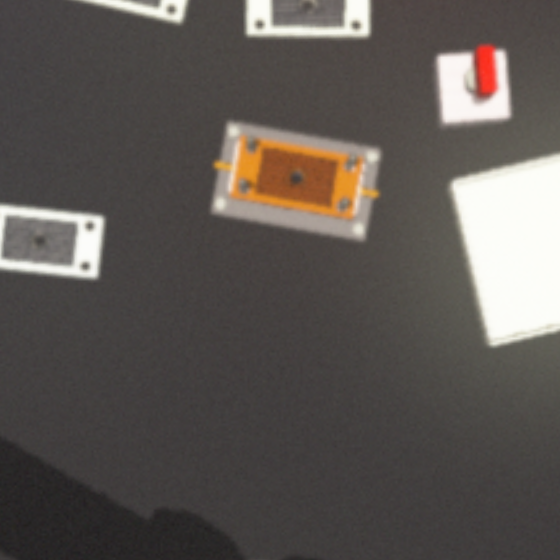

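```bash
python3 - <<'E'
from h import *
print(delta([.498,-.0355,.20],np.radians(79.7)))
E
```

```text
(array([-0.4659, -0.3705, -0.0081]), array([-4.0000e-04,  2.0000e-04,  1.3118e+00]))
```

```bash
python3 -m crank '[[100,[-0.466,-0.37,-0.01],[0,0,1.31]],[100,[-0.466,-0.37,-0.01],[0,0,1.31]],[100,[-0.466,-0.37,-0.01],[0,0,1.31]],[100,[-0.466,-0.37,-0.01],[0,0,1.31]],[100,[-0.466,-0.37,-0.01],[0,0,1.31]],[100,[-0.466,-0.37,-0.01],[0,0,1.31]],[100,[-0.466,-0.37,-0.01],[0,0,1.31]],[100,[-0.466,-0.37,-0.01],[0,0,1.31]]]'; cat > d.py <<'E'
import sys; from h import *
a=[float(v) for v in sys.argv[1:]]
s=get_state(); print('t',s['t'],'pos',s['ee_pos'].round(4),'rpy',np.degrees(s['orientation']).round(2),'F',s['contact_force'].round(1),'w',round(s['gripper_width'],4),'q6',s['joints'][5].round(2))
if a: print(*delta(a[:3],np.radians(a[3]) if len(a)>3 else None,s))
E
python3 d.py .498 -.0355 .20 79.7
```

```text
t: 1.02
ee_pos: [0.3823, 0.1976, 0.1978]
orientation: [3.141, 0.0, 1.697]
contact_force: [0.7, 0.5, 0.6]
gripper_width: 0.0854
t 1.0167 pos [0.3823 0.1976 0.1978] rpy [179.96   0.    97.23] F [0.7 0.5 0.6] w 0.0854 q6 1.75
[-0.2458  0.0854 -0.0021] [ 0.0007 -0.      0.3059]
```

```bash
python3 -m crank '[[100,[-0.246,0.085,-0.002],[0,0,0.306]],[100,[-0.246,0.085,-0.002],[0,0,0.306]],[100,[-0.246,0.085,-0.002],[0,0,0.306]],[100,[-0.246,0.085,-0.002],[0,0,0.306]],[100,[-0.246,0.085,-0.002],[0,0,0.306]],[100,[-0.246,0.085,-0.002],[0,0,0.306]],[100,[-0.246,0.085,-0.002],[0,0,0.306]],[100,[-0.246,0.085,-0.002],[0,0,0.306]]]' >/dev/null
python3 d.py .498 -.0355 .12 79.7; python3 - <<'E'
from h import *
w=grab_frame('wrist'); save('w1',w['pixels']); save('ow1',ortho(w,.498,-.0355,.1,.046,.4)); f=grab_frame('top'); save('ot1',cv2.resize(f['pixels'][200:350,220:500],None,fx=2.5,fy=2.5))
E
```

```text
t 1.6833 pos [ 0.4991 -0.0387  0.1998] rpy [1.7991e+02 2.0000e-02 7.9420e+01] F [-0.7 -0.3  0.7] w 0.0856 q6 1.53
[ 0.003  -0.0017  0.0797] [ 0.0015  0.0004 -0.0049]
```

View pics/w1.png

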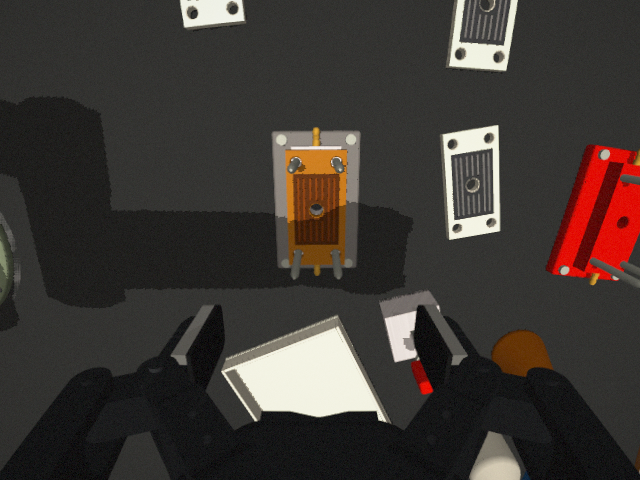

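View pics/ow1.png

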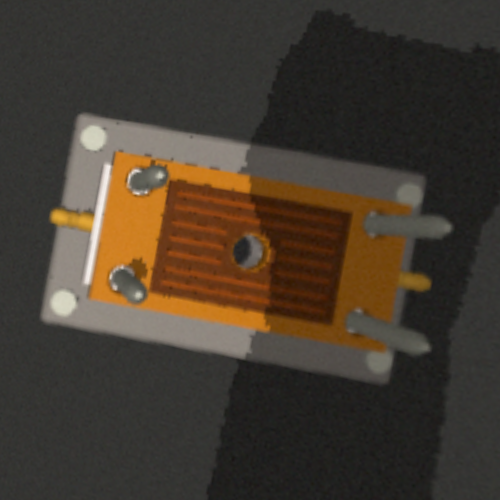

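```bash
python3 - <<'E'
from h import *
w=grab_frame('wrist');T=tool()
for z in (0,-.006,-.013,-.02):
  for x in (-.011,.011):
    print(z,x,project(w,[(T@[x,y,z,1])[:3] for y in(-.0425,.0425)]).round().tolist())
E
python3 d.py .498 -.0355 .034 79.7
```

```text
0 -0.011 [[248.0, 290.0], [388.0, 290.0]]
0 0.011 [[245.0, 257.0], [391.0, 256.0]]
-0.006 -0.011 [[246.0, 295.0], [390.0, 295.0]]
-0.006 0.011 [[243.0, 260.0], [393.0, 260.0]]
-0.013 -0.011 [[243.0, 301.0], [393.0, 301.0]]
-0.013 0.011 [[240.0, 265.0], [396.0, 265.0]]
-0.02 -0.011 [[241.0, 307.0], [395.0, 307.0]]
-0.02 0.011 [[237.0, 270.0], [398.0, 270.0]]
t 1.8333 pos [ 0.4968 -0.0348  0.1997] rpy [-1.7996e+02 -4.0000e-02  7.9730e+01] F [-0.5  0.4  1.2] w 0.0857 q6 1.53
[-0.0006  0.0014  0.1657] [-0.0006 -0.0007  0.0006]
```

```bash
python3 - <<'E'
from h import *
im=cv2.imread('pics/w1.png')[230:430,130:350]
im=cv2.convertScaleAbs(im,alpha=2.5,beta=20)
cv2.imwrite('pics/w1c.png',cv2.resize(im,None,fx=3,fy=3))
w=grab_frame('wrist');T=tool()
for z in (-.03,-.04,-.05,-.06):
  for x in (-.011,.011):
    print(z,x,project(w,[(T@[x,y,z,1])[:3] for y in(-.0425,)]).round().tolist())
E
```

```text
-0.03 -0.011 [[237.0, 317.0]]
-0.03 0.011 [[233.0, 279.0]]
-0.04 -0.011 [[232.0, 328.0]]
-0.04 0.011 [[228.0, 288.0]]
-0.05 -0.011 [[227.0, 340.0]]
-0.05 0.011 [[223.0, 298.0]]
-0.06 -0.011 [[222.0, 354.0]]
-0.06 0.011 [[216.0, 310.0]]
```

View pics/w1c.png

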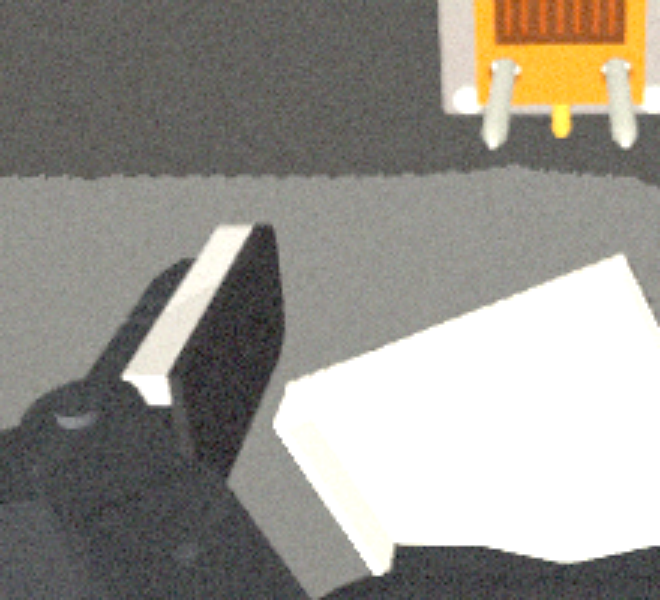

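```bash
python3 - <<'E'
from h import *
f=grab_frame('scene');T=tool();im=f['pixels'].copy()
for z in (0,-.02,-.05):
    u,v=project(f,(T@[0,0,z,1])[:3])[0].round().astype(int); im[v-1:v+2,u-1:u+2]=[0,255,0] if z==0 else [255,0,255]; print(u,v)
save('s2',cv2.resize(im[60:300,200:440],None,fx=2.5,fy=2.5,interpolation=0))
E
```

```text
320 170
320 162
320 149
```

View pics/s2.png

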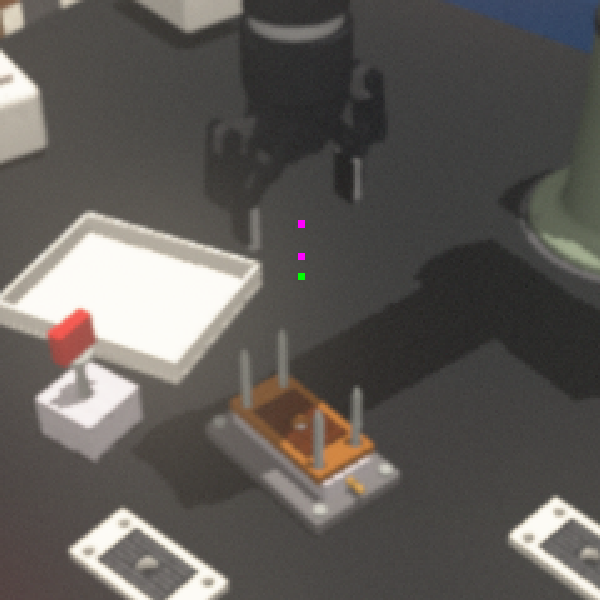

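```bash
python3 -m crank '[[100,[0,0.001,0.04],[0,0,0]],[100,[0,0.001,0.08],[0,0,0]],[100,[0,0.001,0.11],[0,0,0]],[100,[0,0.001,0.13],[0,0,0]],[100,[0,0.001,0.13],[0,0,0]]]'
cat > s.py <<'E'
import sys; from h import *
n=sys.argv[1]
f=grab_frame('scene');T=tool();im=f['pixels'].copy()
uv=[]
for z,c in ((0,[0,255,0]),(-.02,[255,0,255]),(-.05,[255,0,255])):
    u,v=project(f,(T@[0,0,z,1])[:3])[0].round().astype(int); uv.append((u,v))
    if len(sys.argv)<3: im[v,u]=c
u,v=uv[0]; u=min(max(u,90),550); v=min(max(v,90),390)
save('s'+n,cv2.resize(im[v-90:v+90,u-90:u+90],None,fx=3.3,fy=3.3,interpolation=cv2.INTER_NEAREST))
w=grab_frame('wrist'); save('w'+n,w['pixels'])
E
python3 s.py 3
```

```text
t: 2.35
ee_pos: [0.4937, -0.0321, 0.0662]
orientation: [-3.134, -0.001, 1.395]
contact_force: [-0.4, 0.6, -0.5]
gripper_width: 0.0854
```

View pics/s3.png

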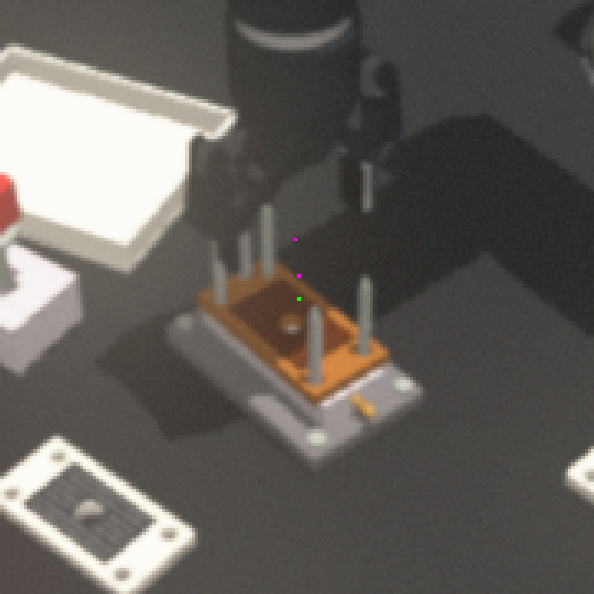

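View pics/w3.png

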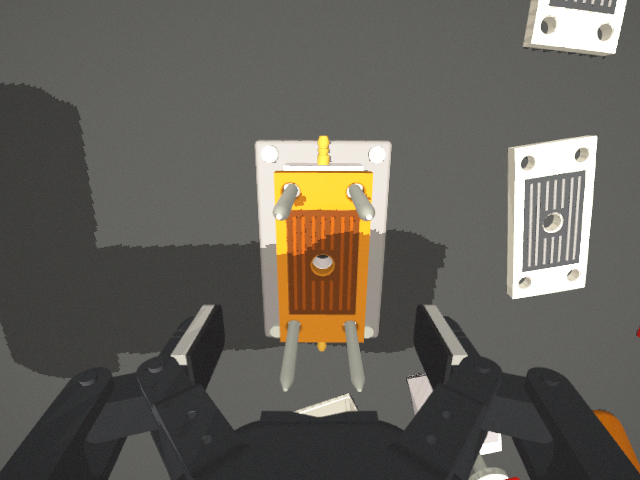

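```bash
python3 d.py .498 -.0355 .01 79.7
```

```text
t 2.45 pos [ 0.4972 -0.0333  0.0702] rpy [-1.7993e+02 -3.0000e-02  7.9920e+01] F [ 0.5 -0.5  0.6] w 0.0854 q6 1.53
[-0.0021  0.0012  0.0602] [-0.0012 -0.0006  0.0038]
```

```bash
python3 -m crank '[[100,[-0.002,0.001,0.02],[0,0,-0.004]],[100,[-0.002,0.001,0.04],[0,0,-0.004]],[100,[-0.002,0.001,0.055],[0,0,-0.004]],[100,[-0.002,0.001,0.06],[0,0,-0.004]],[100,[-0.002,0.001,0.06],[0,0,-0.004]],[100,[-0.002,0.001,0.06],[0,0,-0.004]]]'; python3 s.py 4;python3 d.py .498 -.0355 .01 79.7
```

```text
t: 2.95
ee_pos: [0.499, -0.0353, 0.0116]
orientation: [3.141, -0.0, 1.399]
contact_force: [-0.5, 0.5, 0.7]
gripper_width: 0.0853
t 3.05 pos [ 0.4993 -0.0355  0.0117] rpy [ 1.7991e+02 -3.0000e-02  8.0160e+01] F [ 0.4  0.5 -0.1] w 0.0851 q6 1.52
[-0.0002 -0.0012  0.0017] [ 0.0015 -0.0005  0.0081]
```

View pics/s4.png

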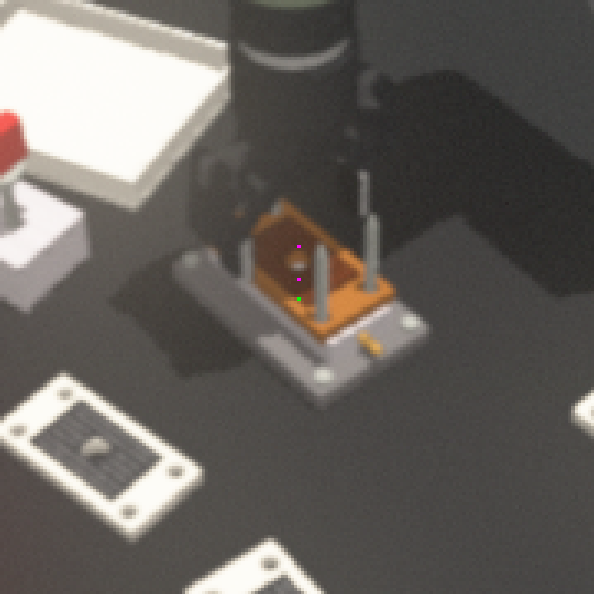

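View pics/w4.png

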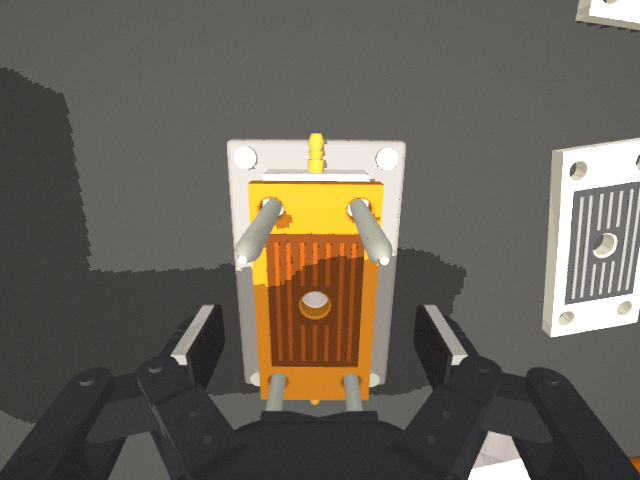

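```bash
python3 -m crank '[[100,[0,-0.001,0.008],[0,0,0.008]],[100,[0,-0.001,0.016],[0,0,0.008]],[100,[0,-0.001,0.018],[0,0,0.008]],[100,[0,-0.001,0.018],[0,0,0.008]]]'; python3 s.py 5
```

```text
t: 3.38
ee_pos: [0.4973, -0.0351, -0.0072]
orientation: [-3.141, -0.001, 1.391]
contact_force: [-0.5, -0.4, 0.8]
gripper_width: 0.0855
```

View pics/w5.png

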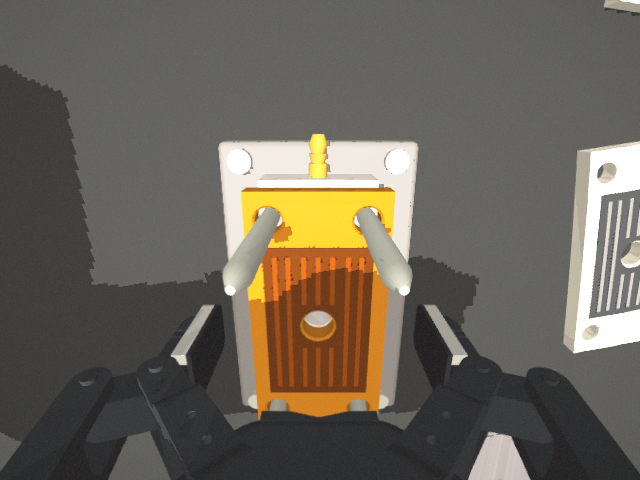

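View pics/s5.png

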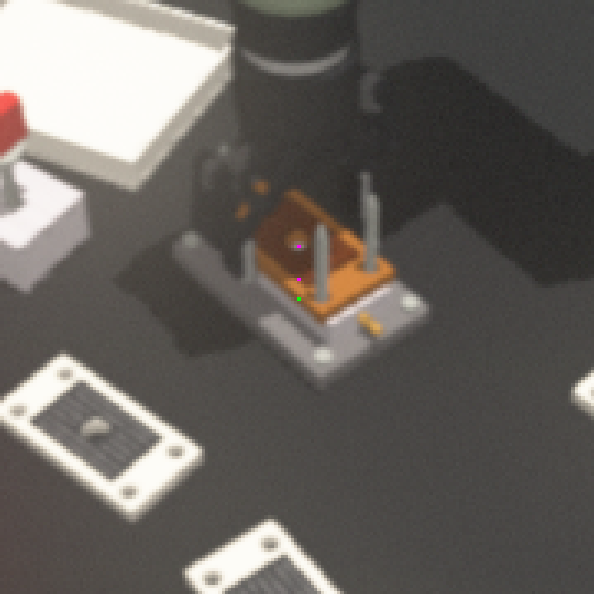

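```bash
python3 -m crank '[[60,[0,0,0.001],[0,0,0]],[50,[0,0,0.001],[0,0,0]],[40,[0,0,0.001],[0,0,0]],[40,[0,0,0.001],[0,0,0]],[40,[0,0,0.001],[0,0,0]],[40,[0,0,0.001],[0,0,0]]]'; python3 s.py 6
```

```text
t: 3.98
ee_pos: [0.498, -0.0353, -0.0071]
orientation: [3.141, -0.0, 1.391]
contact_force: [-1.7, 0.5, 6.5]
gripper_width: 0.0581
```

View pics/w6.png

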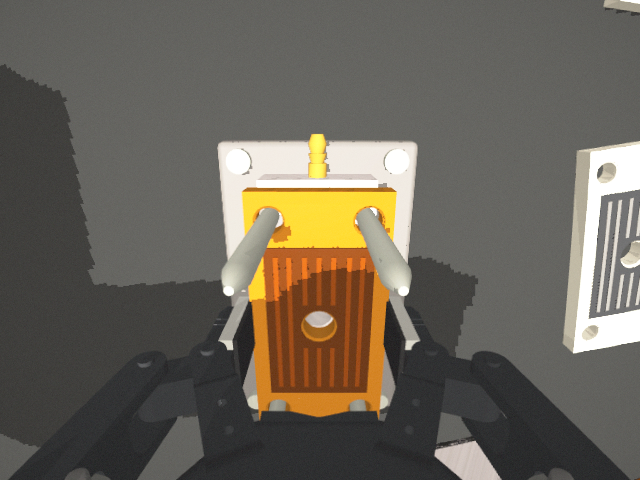

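View pics/s6.png

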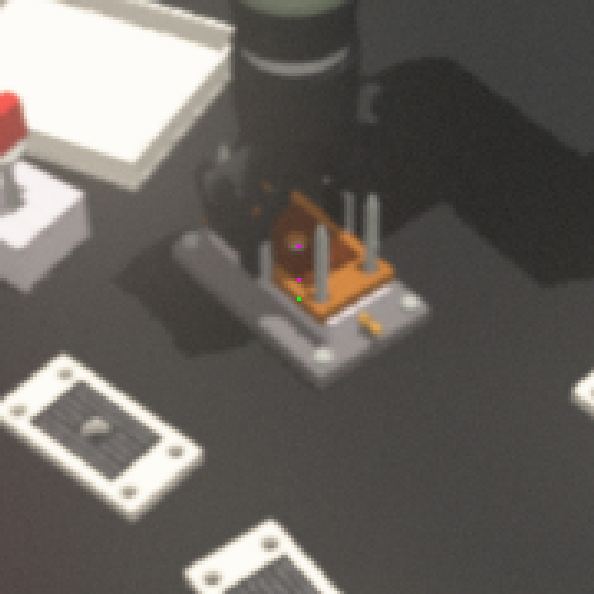

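```bash
python3 -m crank '[[40,[0,0,-0.01],[0,0,0]],[40,[0,0,-0.02],[0,0,0]],[40,[0,0,-0.04],[0,0,0]],[40,[0,0,-0.06],[0,0,0]],[40,[0,0,-0.08],[0,0,0]],[40,[0,0,-0.1],[0,0,0]],[40,[0,0,-0.12],[0,0,0]],[40,[0,0,-0.12],[0,0,0]]]'; python3 s.py 7
```

```text
t: 4.75
ee_pos: [0.5009, -0.0359, 0.1176]
orientation: [3.133, -0.0, 1.391]
contact_force: [1.5, -0.5, -1.2]
gripper_width: 0.0581
```

View pics/w7.png

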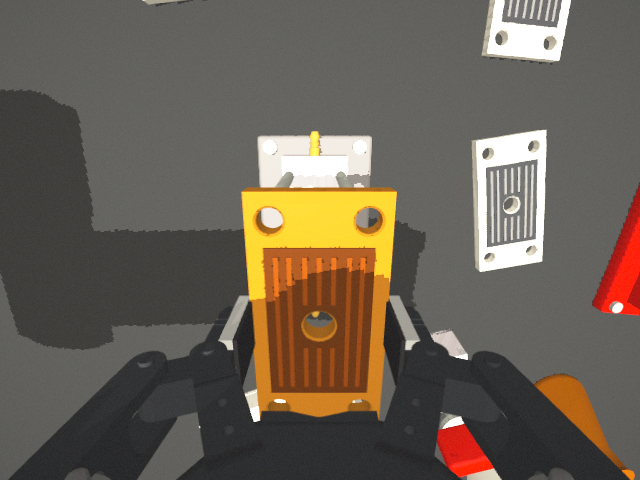

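View pics/s7.png

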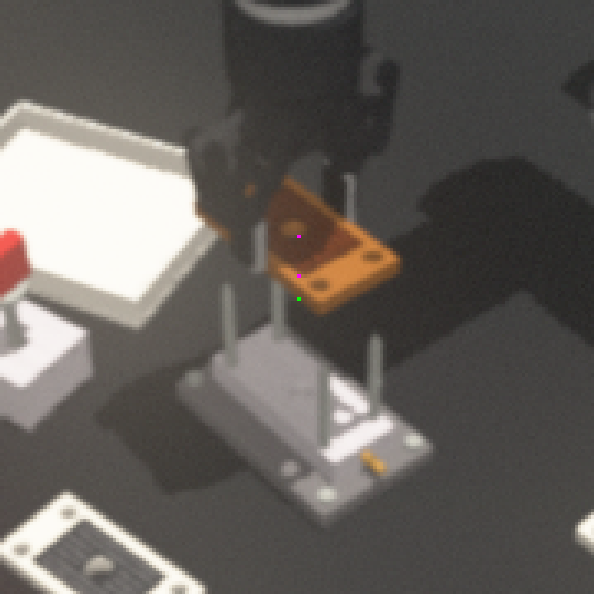

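```bash
python3 - <<'E'
from h import *
f=grab_frame('top')
im=f['pixels'];hsv=cv2.cvtColor(im,cv2.COLOR_RGB2HSV).astype(int)
m=((hsv[...,1]<60)&(hsv[...,2]>150)).astype(np.uint8); m[:, :375]=0;m[:245]=0;m[:,500:]=0;m[350:]=0
c=max(cv2.findContours(m,0,1)[0],key=cv2.contourArea)[:,0]
r=cv2.minAreaRect((toplane(f,c.astype(float),.028)[:,:2]*1000).astype(np.float32));print(r)
E
python3 d.py .4396 -.3065 .13 103.7
```

```text
((439.07696533203125, -306.1510925292969), (170.13824462890625, 211.5260009765625), 13.740230560302734)
t 4.9 pos [ 0.4978 -0.0353  0.113 ] rpy [ 1.7992e+02 -3.0000e-02  7.9700e+01] F [-0.7 -0.1 -1. ] w 0.0582 q6 1.53
[-0.2772 -0.0088 -0.0171] [ 1.500e-03 -1.000e-04 -4.188e-01]
```

```bash
python3 -m crank '[[40,[-0.277,-0.009,-0.017],[0,0,-0.419]],[40,[-0.277,-0.009,-0.017],[0,0,-0.419]],[40,[-0.277,-0.009,-0.017],[0,0,-0.419]],[40,[-0.277,-0.009,-0.017],[0,0,-0.419]],[40,[-0.277,-0.009,-0.017],[0,0,-0.419]],[40,[-0.277,-0.009,-0.017],[0,0,-0.419]],[40,[-0.277,-0.009,-0.017],[0,0,-0.419]],[40,[-0.277,-0.009,-0.017],[0,0,-0.419]]]'; python3 d.py .4396 -.3065 -.037 103.7
cat > m.py <<'E'
# grey base: nut/plinth + post tips from top view
from h import *
f=grab_frame('top'); save('base',cv2.resize(ortho(f,.498,-.0355,.1,.036,.4),None,fx=1.5,fy=1.5))
g=grab_frame('scene'); save('baseS',cv2.resize(ortho(g,.498,-.0355,.1,.036,.4),None,fx=1.5,fy=1.5))
E
python3 m.py
```

```text
t: 5.57
ee_pos: [0.4378, -0.3132, 0.1292]
orientation: [3.141, 0.004, 1.802]
contact_force: [-0.9, -0.6, -0.2]
gripper_width: 0.0583
t 5.5667 pos [ 0.4378 -0.3132  0.1292] rpy [179.99   0.2  103.27] F [-0.9 -0.6 -0.2] w 0.0583 q6 0.58
[0.0067 0.0033 0.1662] [ 0.0001  0.0036 -0.0075]
```

View pics/base.png

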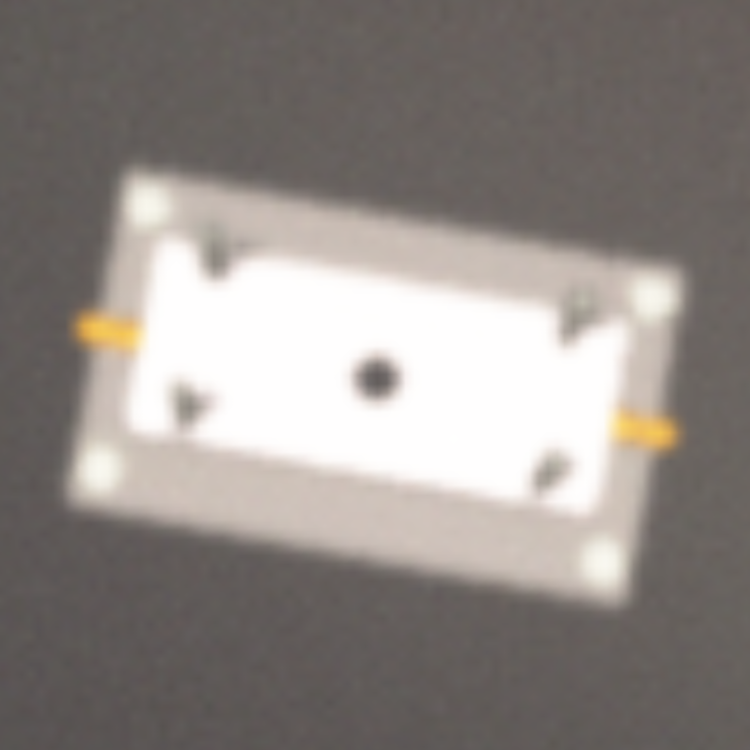

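View pics/baseS.png

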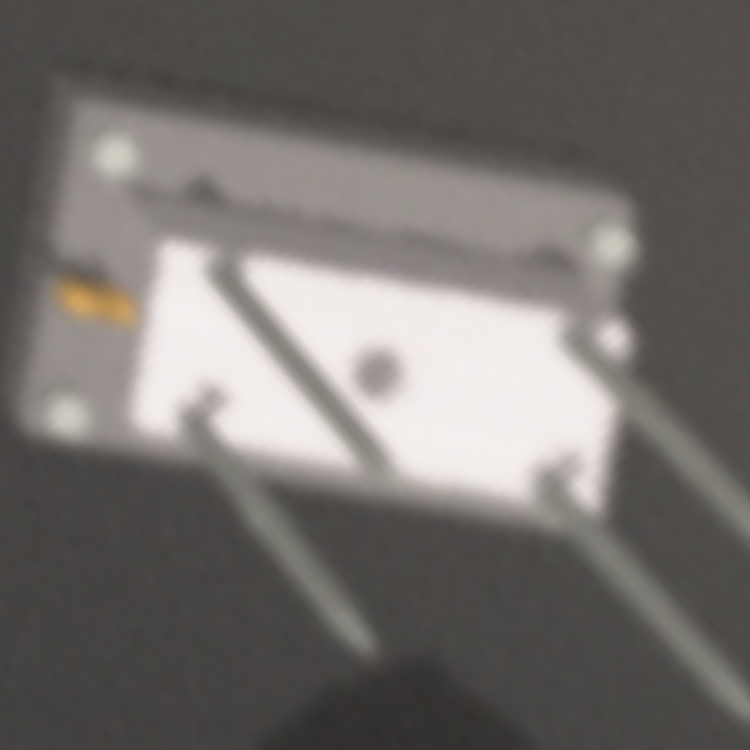

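```bash
python3 -m crank '[[40,[0.005,0.003,0.04],[0,0.003,-0.007]],[40,[0.005,0.003,0.08],[0,0.003,-0.007]],[40,[0.005,0.003,0.11],[0,0.003,-0.007]],[40,[0.005,0.003,0.14],[0,0.003,-0.007]],[40,[0.005,0.003,0.155],[0,0.003,-0.007]],[40,[0.005,0.003,0.165],[0,0.003,-0.007]],[40,[0.005,0.003,0.165],[0,0.003,-0.007]],[40,[0.005,0.003,0.165],[0,0.003,-0.007]]]'; python3 s.py 8
```

```text
t: 6.33
ee_pos: [0.4398, -0.2997, -0.037]
orientation: [-3.141, -0.006, 1.815]
contact_force: [0.1, 0.2, -0.5]
gripper_width: 0.0579
```

View pics/w8.png

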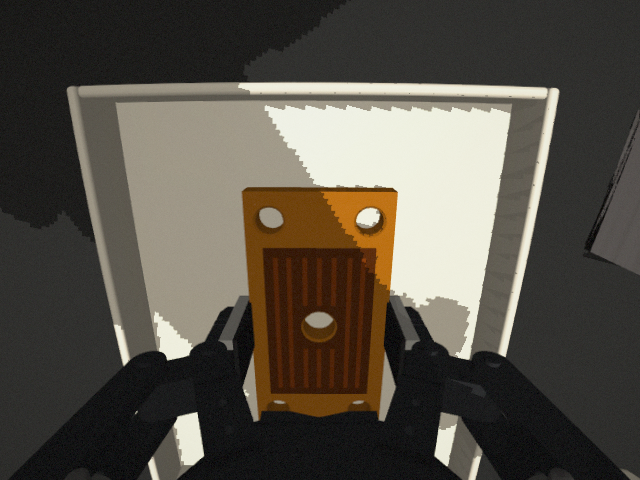

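View pics/s8.png

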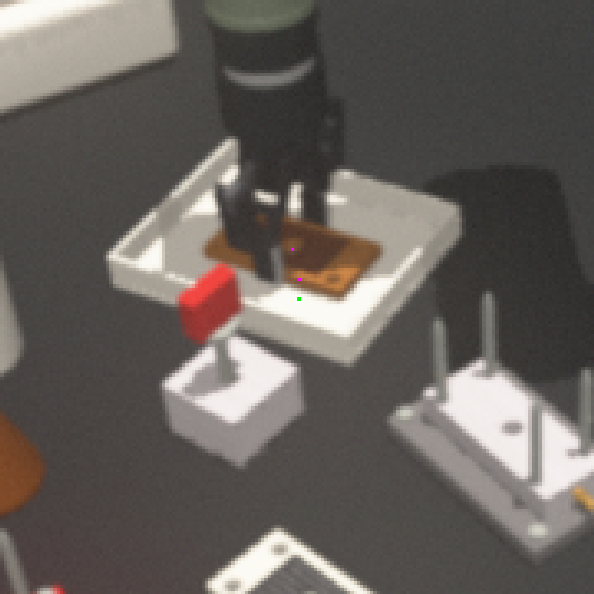

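Frame is just above the tray floor, centred. I lower 2 mm, open, and rise.

```bash
python3 -m crank '[[40,[0,0,0.002],[0,0,0]],[100,[0,0,0.002],[0,0,0]],[100,[0,0,0.002],[0,0,0]],[100,[0,0,0.001],[0,0,0]],[100,[0,0,-0.02],[0,0,0]],[100,[0,0,-0.06],[0,0,0]],[100,[0,0,-0.1],[0,0,0]],[100,[0,0,-0.14],[0,0,0]]]'; python3 s.py 9; python3 d.py .6733 -.0478 .06 89.5; python3 a.py | grep -E "^(top|scene) (white|brown|blue)"
```

```text
t: 7.1
ee_pos: [0.4399, -0.3011, 0.1054]
orientation: [3.141, -0.005, 1.814]
contact_force: [1.2, -0.8, 0.2]
gripper_width: 0.0855
t 7.2 pos [ 0.4443 -0.305   0.1108] rpy [179.57   0.31 103.96] F [ 1.1 -1.3 -0.6] w 0.0856 q6 0.59
[0.1946 0.2839 0.0519] [0.0082 0.0045 0.2524]
top white [563. 169.] ctr mm [ 804.2 -697. ] size [ 67.1 130.5] ang 72.7
top white [262. 196.] ctr mm [698.5 130. ] size [ 64. 124.] ang 76.9
top white [329. 207.] ctr mm [673.1 -47.9] size [ 64.9 121.5] ang 90.7
top white [470. 211.] ctr mm [ 676.6 -424.9] size [62.3 67.6] ang 33.4
top white [390. 241.] ctr mm [ 590.4 -212.2] size [69.8 70.7] ang 94.1
top white [502. 331.] ctr mm [ 372.7 -478.9] size [167.7 521.3] ang 151.2
top white [323. 274.] ctr mm [497.8 -36.3] size [ 90.9 153.5] ang 79.6
top white [458. 263.] ctr mm [ 533.2 -383.9] size [26.2 26.8] ang 91.4
top white [413. 302.] ctr mm [ 433.2 -277.6] size [147. 170.] ang 13.3
top white [223. 294.] ctr mm [438.4 218.5] size [ 63.7 123.6] ang 83.9
top white [180. 350.] ctr mm [294.1 320.5] size [56.7 58.3] ang 48.6
top white [259. 440.] ctr mm [ 51.9 104.4]
[... 782 characters left out ...]
 ctr mm [483.4 -20.1] size [54.9 66.5] ang 79.4
scene white [514. 267.] ctr mm [298.3 323.2] size [53.6 55. ] ang 13.0
scene white [436. 284.] ctr mm [439.2 218.4] size [ 63.9 122.9] ang 83.9
scene white [259. 287.] ctr mm [673.8 -47.4] size [ 63.7 124.6] ang 89.6
scene white [319. 345.] ctr mm [699.1 130.1] size [ 62.9 123.8] ang 76.9
scene white [414. 460.] ctr mm [767.9 385.1] size [ 9.3 10. ] ang 34.2
scene blue [480. 372.] ctr mm [567.7 384.5] size [ 64.5 117.9] ang 97.5
scene brown [264. 187.] ctr mm [ 479.8 -228. ] size [25.3 50.6] ang 129.4
scene brown [158. 239.] ctr mm [ 724.5 -290.5] size [ 62.7 159.3] ang 56.1
scene brown [188. 339.] ctr mm [858.8 -33.2] size [10.7 24.4] ang 75.0
```

View pics/w9.png

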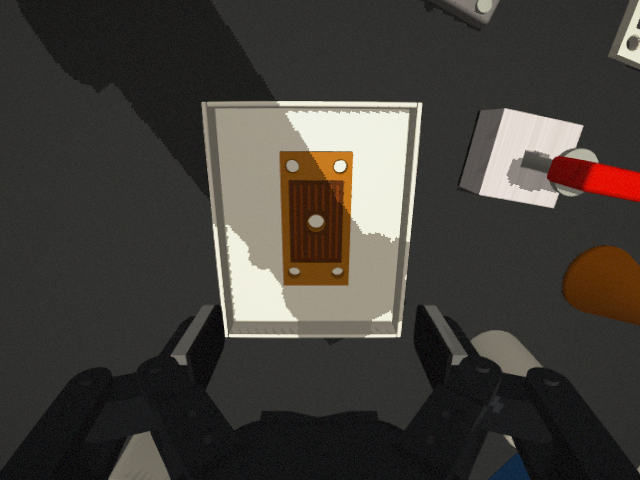

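```bash
python3 -m crank '[[100,[0.195,0.284,-0.01],[0.008,0.004,0.252]],[100,[0.195,0.284,-0.01],[0.008,0.004,0.252]],[100,[0.195,0.284,-0.01],[0.008,0.004,0.252]],[100,[0.195,0.284,-0.01],[0.008,0.004,0.252]],[100,[0.195,0.284,-0.01],[0.008,0.004,0.252]],[100,[0.195,0.284,-0.01],[0.008,0.004,0.252]],[100,[0.195,0.284,-0.01],[0.008,0.004,0.252]],[100,[0.195,0.284,-0.01],[0.008,0.004,0.252]]]' | head -1;  python3 d.py .6733 -.0478 .03 89.6
```

```text
t: 7.97
t 7.9667 pos [ 0.6564 -0.0572  0.1136] rpy [-179.44   -0.33   89.52] F [ 0.3 -1.1 -0.2] w 0.0853 q6 1.38
[0.009  0.0176 0.0835] [-0.0097 -0.0058 -0.0014]
```

```bash
python3 -m crank '[[100,[0.008,0.015,0.02],[-0.009,-0.005,0]],[100,[0.008,0.017,0.05],[-0.009,-0.005,0]],[100,[0.008,0.017,0.08],[-0.009,-0.005,0]],[100,[0.008,0.017,0.083],[-0.009,-0.005,0]],[100,[0.008,0.017,0.083],[-0.009,-0.005,0]],[100,[0.008,0.017,0.083],[-0.009,-0.005,0]]]' | head -1
cat > fr.py <<'E'
# measure frame in wrist view on plane z: white outline -> target
import sys; from h import *
x,y,z=map(float,sys.argv[1:4]); n=sys.argv[4]; blue=len(sys.argv)>5
w=grab_frame('wrist'); o=ortho(w,x,y,.1,z,.4); save('o'+n,o); save('w'+n,w['pixels'])
hsv=cv2.cvtColor(o,cv2.COLOR_RGB2HSV).astype(int)
m=((hsv[...,0]>100)&(hsv[...,0]<125)&(hsv[...,1]>120)) if blue else ((hsv[...,1]<70)&(hsv[...,2]>110))
m=m.astype(np.uint8); 
k,l,st,c=cv2.connectedComponentsWithStats(m); 
i=max(range(1,k),key=lambda i:st[i,4]); cs=cv2.findContours((l==i).astype(np.uint8),0,1)[0][0]
r=cv2.minAreaRect(cs); b=cv2.boxPoints(r); P=np.array([o2w(q,x,y,.1,.4) for q in b]); e=max([P[1]-P[0],P[2]-P[1]],key=np.linalg.norm)
c=o2w(r[0],x,y,.1,.4); a=np.degrees(np.arctan2(e[1],e[0]))%180
print('ctr',np.round(c,4),'size mm',np.round(np.array(r[1])*.4,1),'ang',round(a,1))
s=get_state(); print(s['ee_pos'].round(4)); print('move',*delta([c[0],c[1],s['ee_pos'][2]],np.radians(a),s))
E
python3 fr.py .6733 -.0478 .01 10
```

```text
t: 8.47
ctr [ 0.6729 -0.047 ] size mm [ 61.2 121.2] ang 90.0
[ 0.6734 -0.0494  0.0316]
move [ 0.0024 -0.0005  0.    ] [ 0.0005 -0.0006 -0.0091]
```

View pics/w10.png

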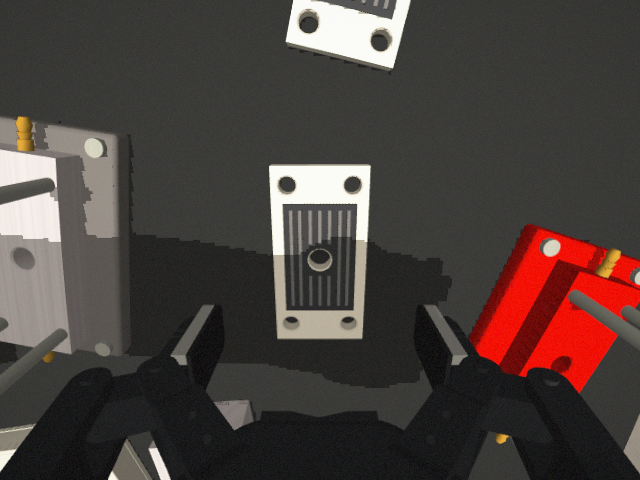

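```bash
python3 -m crank '[[100,[0.002,-0.0005,0.02],[0,0,-0.009]],[100,[0.002,-0.0005,0.04],[0,0,-0.009]],[100,[0.002,-0.0005,0.06],[0,0,-0.009]],[100,[0.002,-0.0005,0.071],[0,0,-0.009]],[100,[0.002,-0.0005,0.071],[0,0,-0.009]],[100,[0.002,-0.0005,0.071],[0,0,-0.009]]]'; python3 d.py .6729 -.047 -.041 90
```

```text
t: 9.02
ee_pos: [0.6735, -0.0477, -0.0383]
orientation: [3.14, -0.0, 1.57]
contact_force: [0.1, 0.4, -0.1]
gripper_width: 0.0855
t 9.0167 pos [ 0.6735 -0.0477 -0.0383] rpy [ 1.7992e+02 -3.0000e-02  8.9980e+01] F [ 0.1  0.4 -0.1] w 0.0855 q6 1.39
[ 0.0007 -0.0006  0.0027] [ 0.0014 -0.0004 -0.0004]
```

```bash
python3 -m crank '[[90,[0.001,0,0.002],[0,0,0]],[70,[0.001,0,0.002],[0,0,0]],[40,[0.001,0,0.002],[0,0,0]],[40,[0.001,0,0.002],[0,0,0]],[40,[0.001,0,0.002],[0,0,0]],[40,[0.001,0,0.002],[0,0,0]]]'; python3 s.py 11
```

```text
t: 9.52
ee_pos: [0.675, -0.0469, -0.0381]
orientation: [3.137, 0.0, 1.571]
contact_force: [-1.2, 0.1, 6.8]
gripper_width: 0.0573
```

View pics/w11.png

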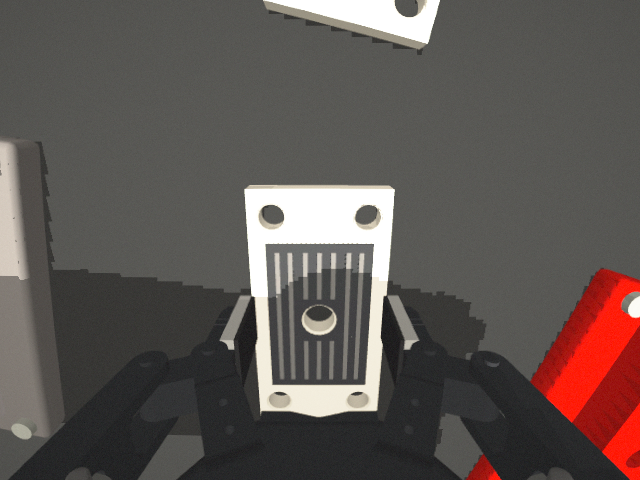

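View pics/s11.png

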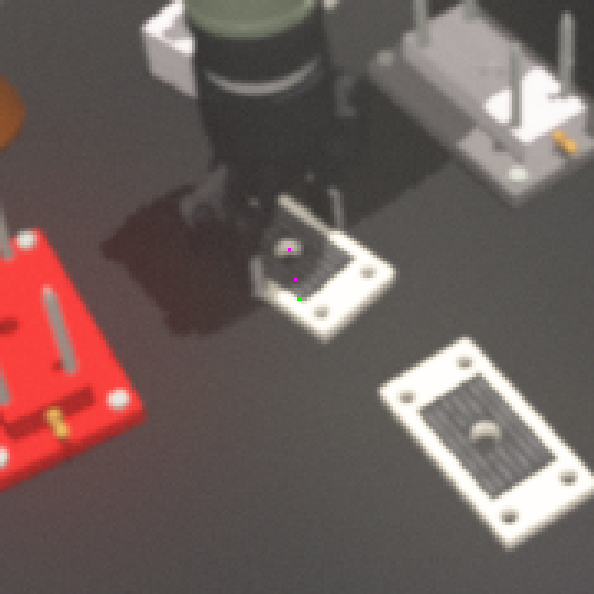

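```bash
cat > ig.py <<'E'
# in-grip x offset: px on plane tool z -> tool x,y
from h import *
w=grab_frame('wrist');T=tool(); C=np.eye(4);C[:3,:3]=R(w['attitude']);C[:3,3]=w['eye']
C=np.array([[0,-.948,-.3184,.0821],[1,0,0,.001],[0,-.3184,.948,-.1825],[0,0,0,1]])
def tx(uv,z):
    n=cv2.undistortPoints(np.array(uv,float).reshape(-1,1,2),K(w),np.array(w['D']))[:,0]
    d=np.c_[n,np.ones(len(n))]@C[:3,:3].T; return (C[:3,3]+d*((z-C[2,3])/d[:,2])[:,None])[:,:2]
if __name__=='__main__':
    # search: back edge row v of frame top far edge and centre hole
    print('spent',(tx([(243,190),(396,190),(319,325)],-.0531)*1000).round(1).tolist())
    print('B',(tx([(245,187),(394,187),(319,320)],-.0481)*1000).round(1).tolist())
E
python3 ig.py
```

```text
spent [[59.2, -28.4], [59.2, 31.0], [-1.1, 1.1]]
B [[59.6, -28.6], [59.6, 31.2], [-1.7, 1.1]]
```

```bash
python3 -m crank '[[40,[0,0,-0.04],[0,0,0]],[40,[0,0,-0.08],[0,0,0]],[40,[0,0,-0.12],[0,0,0]],[40,[0,0,-0.14],[0,0,0]],[40,[0,0,-0.14],[0,0,0]]]' | head -2;  python3 d.py .498 -.0355 .10 79.7
```

```text
t: 10.08
ee_pos: [0.679, -0.0476, 0.1096]
t 10.0833 pos [ 0.679  -0.0476  0.1096] rpy [1.7907e+02 1.3000e-01 8.9980e+01] F [1.1 0.3 0.2] w 0.0577 q6 1.39
[ 0.0121 -0.1811  0.0067] [0.0163 0.0007 0.1795]
```

```bash
python3 -m crank '[[40,[0.012,-0.04,0.007],[0.016,0,0.18]],[40,[0.012,-0.08,0.007],[0.016,0,0.18]],[40,[0.012,-0.12,0.007],[0.016,0,0.18]],[40,[0.012,-0.16,0.007],[0.016,0,0.18]],[40,[0.012,-0.18,0.007],[0.016,0,0.18]],[40,[0.012,-0.181,0.007],[0.016,0,0.18]],[40,[0.012,-0.181,0.007],[0.016,0,0.18]],[40,[0.012,-0.181,0.007],[0.016,0,0.18]]]' | head -2;  python3 d.py .498 -.0355 .08 79.7; python3 s.py 12
```

```text
t: 10.75
ee_pos: [0.4994, -0.0358, 0.1]
t 10.75 pos [ 0.4994 -0.0358  0.1   ] rpy [1.7986e+02 4.0000e-02 7.9670e+01] F [ 0.1 -0.9 -0.8] w 0.0574 q6 1.53
[ 0.0001 -0.0015  0.02  ] [ 0.0024  0.0007 -0.0004]
```

View pics/w12.png

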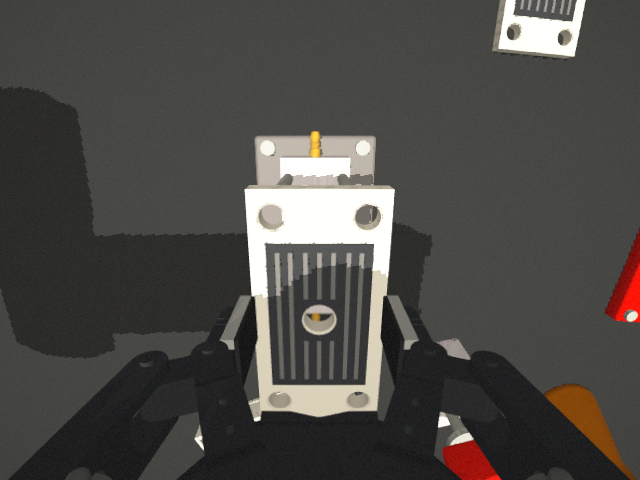

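View pics/s12.png

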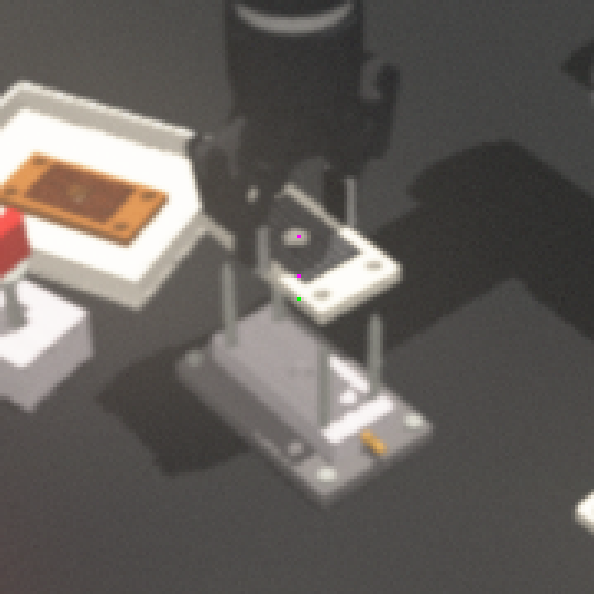

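```bash
python3 -m crank '[[40,[0,-0.0013,0.015],[0.002,0,0]],[40,[0,-0.0013,0.025],[0.002,0,0]],[40,[0,-0.0013,0.03],[0.002,0,0]],[40,[0,-0.0013,0.035],[0.002,0,0]],[40,[0,-0.0013,0.04],[0.002,0,0]],[40,[0,-0.0013,0.042],[0.002,0,0]],[40,[0,-0.0013,0.042],[0.002,0,0]]]';  python3 d.py .498 -.0355 .02 79.7; python3 s.py 13
```

```text
t: 11.43
ee_pos: [0.4983, -0.0356, 0.0573]
orientation: [-3.141, 0.001, 1.391]
contact_force: [-0.9, 0.2, -1.2]
gripper_width: 0.0572
t 11.4333 pos [ 0.4983 -0.0356  0.0573] rpy [-1.7995e+02  4.0000e-02  7.9680e+01] F [-0.9  0.2 -1.2] w 0.0572 q6 1.53
[ 0.     -0.0003  0.0373] [-0.0009  0.0007 -0.0003]
```

View pics/w13.png

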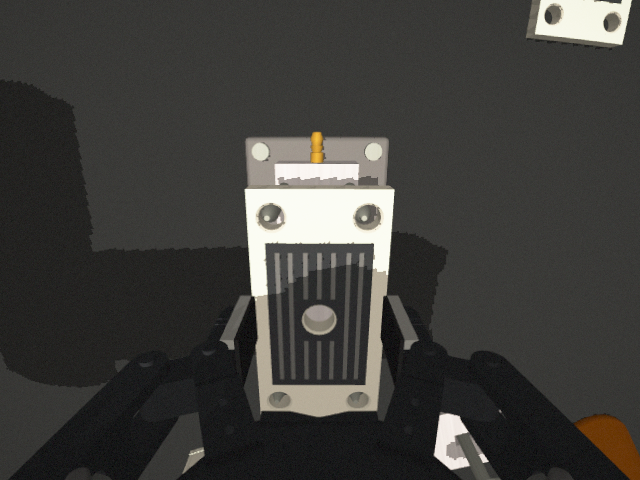

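View pics/s13.png

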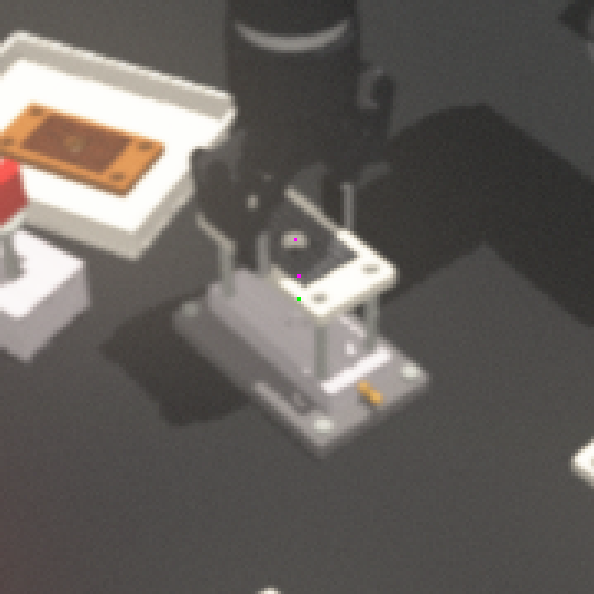

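```bash
python3 -m crank '[[40,[0,0,0.01],[0,0,0]],[40,[0,0,0.02],[0,0,0]],[40,[0,0,0.03],[0,0,0]],[40,[0,0,0.04],[0,0,0]],[40,[0,0,0.05],[0,0,0]],[40,[0,0,0.057],[0,0,0]],[40,[0,0,0.058],[0,0,0]],[40,[0,0,0.058],[0,0,0]]]';  python3 d.py; python3 s.py 14
```

```text
t: 12.2
ee_pos: [0.4984, -0.0357, -0.0008]
orientation: [-3.141, 0.001, 1.391]
contact_force: [1.0, -0.1, 0.1]
gripper_width: 0.0571
t 12.2 pos [ 0.4984 -0.0357 -0.0008] rpy [-1.7995e+02  4.0000e-02  7.9680e+01] F [ 1.  -0.1  0.1] w 0.0571 q6 1.53
```

View pics/s14.png

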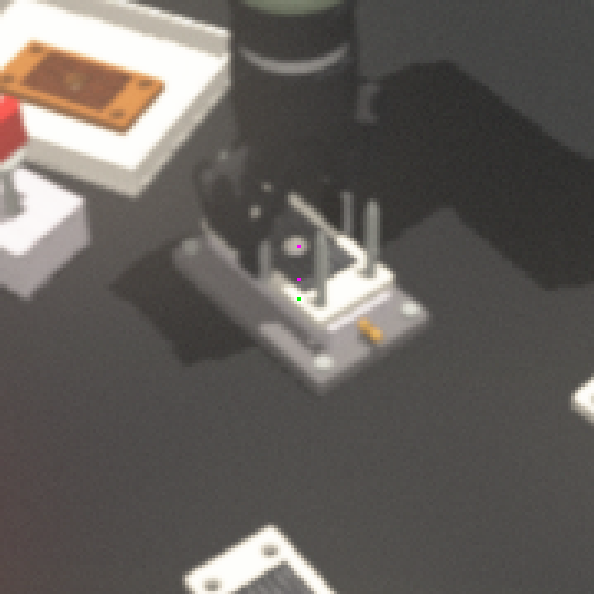

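```bash
python3 -m crank '[[100,[0,0,0],[0,0,0]],[100,[0,0,0],[0,0,0]],[100,[0,0,0],[0,0,0]],[100,[0,0,-0.02],[0,0,0]],[100,[0,0,-0.05],[0,0,0]],[100,[0,0,-0.09],[0,0,0]],[100,[0,0,-0.12],[0,0,0]],[100,[0,0,-0.12],[0,0,0]]]';  python3 s.py 15; python3 d.py .699 .130 .06 76.8;python3 a.py | grep -E "^(top|scene) (white|blue)" |grep -E "12.\.|11.\."
```

```text
t: 12.97
ee_pos: [0.5034, -0.0366, 0.1265]
orientation: [3.131, 0.001, 1.391]
contact_force: [1.6, -0.6, -0.8]
gripper_width: 0.0855
t 13.0667 pos [ 0.5002 -0.0359  0.1218] rpy [1.7976e+02 6.0000e-02 7.9690e+01] F [-0.  -0.2 -1. ] w 0.0854 q6 1.53
[0.1989 0.1656 0.0623] [0.0041 0.0009 0.0505]
top white [262. 196.] ctr mm [698.5 129.9] size [ 63.7 123.7] ang 76.6
top white [223. 294.] ctr mm [438.5 218.5] size [ 63.1 123.3] ang 83.9
top blue [163. 243.] ctr mm [563.6 383.2] size [ 60.8 121.2] ang 97.8
scene white [306. 216.] ctr mm [ 460.2 -111.9] size [19.2 37.6] ang 167.0
scene white [436. 284.] ctr mm [439.4 218.2] size [ 65.9 123.9] ang 84.0
scene white [319. 345.] ctr mm [699.3 130.6] size [ 63.2 124.9] ang 76.7
scene blue [480. 372.] ctr mm [567.9 384.5] size [ 64.5 117.6] ang 97.8
```

View pics/w15.png

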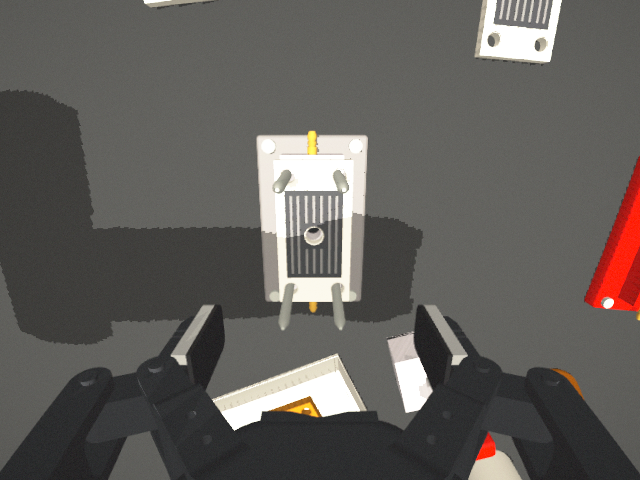

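First frame flat on the seat. Next, frame A at (0.699, 0.130), top-view pixel (262,196).

```bash
python3 -m crank '[[100,[0.199,0.166,0],[0.004,0,0.05]],[100,[0.199,0.166,0],[0.004,0,0.05]],[100,[0.199,0.166,0],[0.004,0,0.05]],[100,[0.199,0.166,0.02],[0.004,0,0.05]],[100,[0.199,0.166,0.04],[0.004,0,0.05]],[100,[0.199,0.166,0.07],[0.004,0,0.05]],[100,[0.199,0.166,0.09],[0.004,0,0.05]],[100,[0.199,0.166,0.09],[0.004,0,0.05]]]' | head -2;  python3 fr.py .699 .130 .01 16
```

```text
t: 13.83
ee_pos: [0.693, 0.1329, 0.0186]
ctr [0.699 0.132] size mm [199.6 195.6] ang 0.0
[0.6921 0.1319 0.0202]
move [ 0.0017  0.0067 -0.0001] [-0.0114  0.0153  1.343 ]
```

View pics/w16.png

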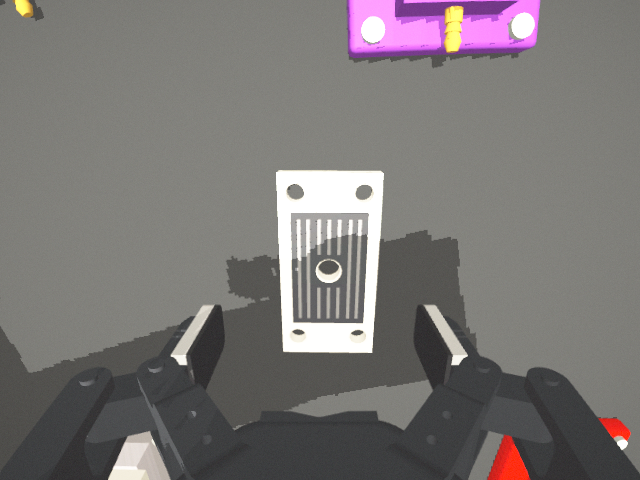

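```bash
sed -i 's/hsv\[...,2\]>110/hsv[...,2]>160/' fr.py; python3 fr.py .699 .130 .01 16b
```

```text
ctr [0.6985 0.131 ] size mm [122.4  61.7] ang 77.0
[0.6931 0.1309 0.0236]
move [ 0.0013  0.0052 -0.0001] [-0.0138  0.0039 -0.002 ]
```

```bash
python3 -m crank '[[100,[0.001,0.005,0.01],[-0.014,0.004,0]],[100,[0.001,0.005,0.025],[-0.014,0.004,0]],[100,[0.001,0.005,0.045],[-0.014,0.004,0]],[100,[0.001,0.005,0.06],[-0.014,0.004,0]],[100,[0.001,0.005,0.061],[-0.014,0.004,0]],[100,[0.001,0.005,0.061],[-0.014,0.004,0]]]'; python3 d.py .6985 .131 -.039 77
```

```text
t: 14.43
ee_pos: [0.6967, 0.1297, -0.0367]
orientation: [-3.141, 0.0, 1.341]
contact_force: [0.5, -0.4, 0.9]
gripper_width: 0.085
t 14.4333 pos [ 0.6967  0.1297 -0.0367] rpy [-1.7997e+02  2.0000e-02  7.6830e+01] F [ 0.5 -0.4  0.9] w 0.085 q6 1.88
[0.0016 0.0015 0.0023] [-0.0005  0.0004 -0.0029]
```

```bash
python3 -m crank '[[100,[0.001,0.0015,0.002],[0,0,-0.003]],[80,[0.001,0.0015,0.002],[0,0,-0.003]],[40,[0.001,0.0015,0.002],[0,0,-0.003]],[40,[0.001,0.0015,0.002],[0,0,-0.003]],[40,[0.001,0.0015,0.002],[0,0,-0.003]],[40,[0.001,0.0015,0.002],[0,0,-0.003]]]'; python3 s.py 17
```

```text
t: 14.93
ee_pos: [0.6997, 0.1304, -0.0363]
orientation: [3.139, -0.0, 1.344]
contact_force: [-1.7, -0.8, 6.7]
gripper_width: 0.0566
```

View pics/w17.png

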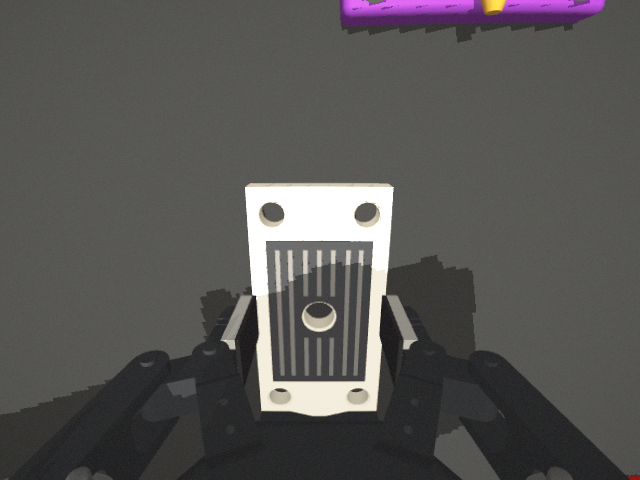

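```bash
python3 -c "
from ig import tx
print((tx([(245,185),(393,185),(319,317)],-.0463)*1000).round(1).tolist())"
python3 -m crank '[[40,[0,0,-0.03],[0,0,0]],[40,[0,0,-0.07],[0,0,0]],[40,[0,0,-0.11],[0,0,0]],[40,[0,0,-0.14],[0,0,0]],[40,[0,0,-0.14],[0,0,0]]]' | head -2;  python3 d.py .498 -.0355 .10 79.7
```

```text
[[60.1, -29.0], [60.1, 31.2], [-1.2, 1.1]]
t: 15.5
ee_pos: [0.7046, 0.1309, 0.1131]
t 15.5 pos [0.7046 0.1309 0.1131] rpy [179.12  -0.24  77.01] F [ 0.8  0.2 -0.7] w 0.0564 q6 1.88
[-0.2087 -0.1641  0.0097] [ 0.0154 -0.0039 -0.0469]
```

```bash
python3 -m crank '[[40,[-0.209,-0.164,0.01],[0.015,-0.004,-0.047]],[40,[-0.209,-0.164,0.01],[0.015,-0.004,-0.047]],[40,[-0.209,-0.164,0.01],[0.015,-0.004,-0.047]],[40,[-0.209,-0.164,0.01],[0.015,-0.004,-0.047]],[40,[-0.209,-0.164,0.01],[0.015,-0.004,-0.047]],[40,[-0.209,-0.164,0.01],[0.015,-0.004,-0.047]],[40,[-0.209,-0.164,0.01],[0.015,-0.004,-0.047]],[40,[-0.209,-0.164,0.01],[0.015,-0.004,-0.047]]]' | head -2;  python3 d.py .498 -.0355 .06 79.7
```

```text
t: 16.17
ee_pos: [0.4952, -0.0372, 0.0997]
t 16.1667 pos [ 0.4952 -0.0372  0.0997] rpy [-1.7992e+02  2.0000e-02  7.9510e+01] F [-0.2 -0.  -0.8] w 0.0562 q6 1.53
[0.0022 0.0025 0.0397] [-0.0014  0.0004 -0.0033]
```

```bash
python3 -m crank '[[40,[0.002,0.0025,0.005],[-0.001,0,-0.003]],[40,[0.002,0.0025,0.015],[-0.001,0,-0.003]],[40,[0.002,0.0025,0.025],[-0.001,0,-0.003]],[40,[0.002,0.0025,0.03],[-0.001,0,-0.003]],[40,[0.002,0.0025,0.035],[-0.001,0,-0.003]],[40,[0.002,0.0025,0.04],[-0.001,0,-0.003]],[40,[0.002,0.0025,0.041],[-0.001,0,-0.003]]]';  python3 d.py .498 -.0355 .02 79.7; python3 s.py 18
```

```text
t: 16.75
ee_pos: [0.4974, -0.0352, 0.0574]
orientation: [-3.139, 0.0, 1.391]
contact_force: [0.0, -0.0, -0.9]
gripper_width: 0.0563
t 16.75 pos [ 0.4974 -0.0352  0.0574] rpy [-1.7988e+02  2.0000e-02  7.9720e+01] F [ 0.  -0.  -0.9] w 0.0563 q6 1.53
[-0.0002  0.0007  0.0374] [-0.0022  0.0003  0.0003]
```

View pics/w18.png

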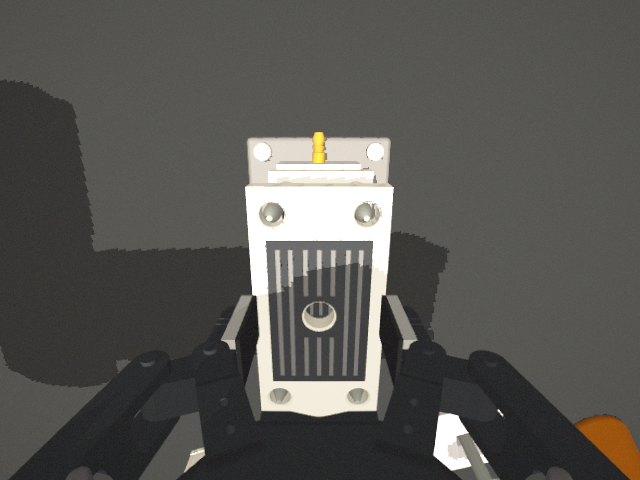

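```bash
python3 -m crank '[[40,[0,0.0005,0.01],[0,0,0]],[40,[0,0.0005,0.02],[0,0,0]],[40,[0,0.0005,0.03],[0,0,0]],[40,[0,0.0005,0.04],[0,0,0]],[40,[0,0.0005,0.045],[0,0,0]],[40,[0,0.0005,0.047],[0,0,0]],[40,[0,0.0005,0.047],[0,0,0]]]'; python3 s.py 19
```

```text
t: 17.43
ee_pos: [0.4978, -0.0355, 0.0106]
orientation: [-3.139, 0.0, 1.391]
contact_force: [0.1, 0.7, -0.6]
gripper_width: 0.0566
```

View pics/s19.png

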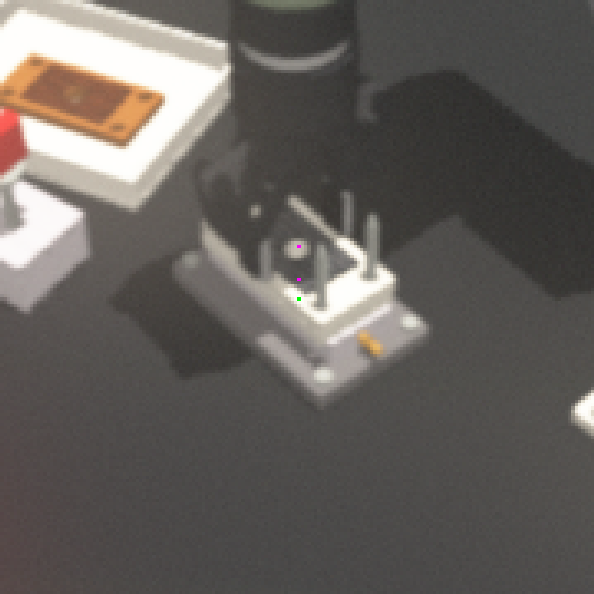

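```bash
python3 -m crank '[[100,[0,0,0],[0,0,0]],[100,[0,0,0],[0,0,0]],[100,[0,0,0],[0,0,0]],[100,[0,0,-0.02],[0,0,0]],[100,[0,0,-0.05],[0,0,0]],[100,[0,0,-0.08],[0,0,0]],[100,[0,0,-0.11],[0,0,0]],[100,[0,0,-0.11],[0,0,0]]]';  python3 s.py 20; python3 d.py .439 .2184 .06 83.9;python3 a.py | grep -E "^(top|scene) (white|blue)" |grep -E "12.\.|11.\."
```

```text
t: 18.2
ee_pos: [0.5028, -0.0364, 0.1273]
orientation: [3.132, 0.001, 1.391]
contact_force: [0.6, -0.7, -0.4]
gripper_width: 0.0851
t 18.3 pos [ 0.5001 -0.0359  0.1229] rpy [1.7981e+02 3.0000e-02 7.9700e+01] F [0.2 0.4 0.3] w 0.0853 q6 1.53
[ 0.2393 -0.1058  0.0625] [ 0.0033  0.0007 -0.0733]
top white [223. 294.] ctr mm [438.5 218.5] size [ 63.1 123.3] ang 83.9
top blue [163. 243.] ctr mm [563.8 383.3] size [ 60.5 121.4] ang 97.5
scene white [436. 284.] ctr mm [439.7 218.1] size [ 66.6 124.1] ang 84.2
scene white [327. 263.] ctr mm [539.1  16.8] size [11.2 22.9] ang 129.9
scene blue [480. 372.] ctr mm [567.7 384.4] size [ 64.5 117.6] ang 97.5
```

View pics/w20.png

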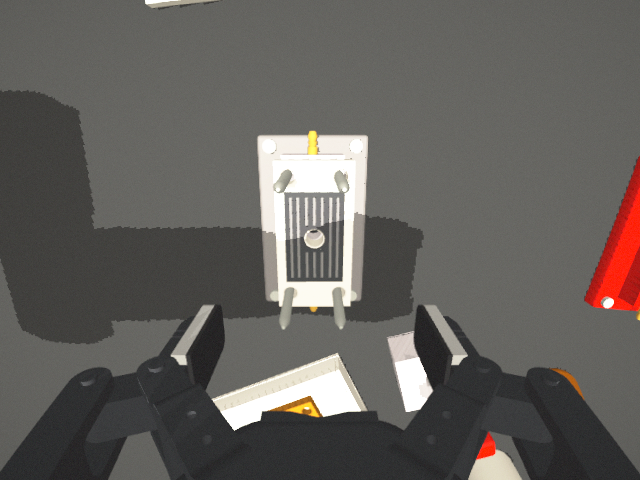

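```bash
python3 -m crank '[[100,[0.239,-0.106,0],[0.003,0,-0.073]],[100,[0.239,-0.106,0],[0.003,0,-0.073]],[100,[0.239,-0.106,0],[0.003,0,-0.073]],[100,[0.239,-0.106,0.02],[0.003,0,-0.073]],[100,[0.239,-0.106,0.04],[0.003,0,-0.073]],[100,[0.239,-0.106,0.07],[0.003,0,-0.073]],[100,[0.239,-0.106,0.085],[0.003,0,-0.073]],[100,[0.239,-0.106,0.085],[0.003,0,-0.073]]]' | head -2;  python3 fr.py .439 .2184 .01 21; python3 fr.py .439 .2184 .01 21
```

```text
t: 19.07
ee_pos: [0.43, 0.2204, 0.0299]
ctr [0.4379 0.2195] size mm [121.8  61.2] ang 84.0
[0.431  0.2191 0.0314]
move [ 0.0011  0.0068 -0.0001] [-0.0134  0.0038  0.0026]
ctr [0.4379 0.2194] size mm [121.9  61.2] ang 83.9
[0.4332 0.2184 0.0333]
move [ 0.0015  0.0046 -0.0001] [-0.0103  0.0031  0.0015]
```

View pics/w21.png

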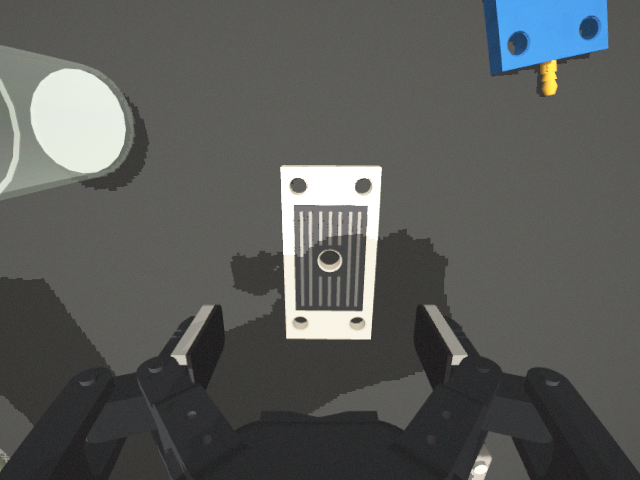

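```bash
python3 -m crank '[[100,[0.001,0.004,0.01],[-0.01,0.003,0]],[100,[0.001,0.0045,0.03],[-0.01,0.003,0]],[100,[0.001,0.0045,0.05],[-0.01,0.003,0]],[100,[0.001,0.0045,0.068],[-0.01,0.003,0]],[100,[0.001,0.0045,0.071],[-0.01,0.003,0]],[100,[0.001,0.0045,0.071],[-0.01,0.003,0]]]'; python3 d.py .438 .2194 -.039 83.9
```

```text
t: 19.67
ee_pos: [0.4369, 0.2176, -0.0379]
orientation: [-3.14, 0.001, 1.464]
contact_force: [-0.6, 0.1, 1.1]
gripper_width: 0.0854
t 19.6667 pos [ 0.4369  0.2176 -0.0379] rpy [-1.7991e+02  6.0000e-02  8.3910e+01] F [-0.6  0.1  1.1] w 0.0854 q6 1.99
[0.002  0.0009 0.0011] [-0.0016  0.001   0.0001]
```

```bash
python3 -m crank '[[100,[0.0015,0.001,0.001],[0,0,0]],[80,[0.0015,0.001,0.001],[0,0,0]],[40,[0.0015,0.001,0.001],[0,0,0]],[40,[0.0015,0.001,0.001],[0,0,0]],[40,[0.0015,0.001,0.001],[0,0,0]],[40,[0.0015,0.001,0.001],[0,0,0]]]'; python3 s.py 22
```

```text
t: 20.17
ee_pos: [0.4393, 0.2191, -0.0371]
orientation: [3.141, 0.001, 1.464]
contact_force: [-2.3, -1.5, 11.0]
gripper_width: 0.0571
```

View pics/w22.png

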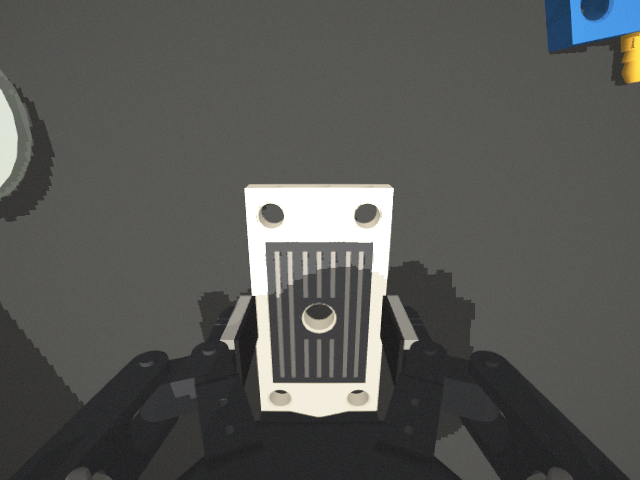

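```bash
python3 -m crank '[[40,[0,0,-0.03],[0,0,0]],[40,[0,0,-0.07],[0,0,0]],[40,[0,0,-0.11],[0,0,0]],[40,[0,0,-0.14],[0,0,0]],[40,[0,0,-0.14],[0,0,0]]]' | head -2;  python3 d.py .498 -.0355 .10 79.7
```

```text
t: 20.68
ee_pos: [0.4437, 0.2208, 0.1097]
t 20.6833 pos [0.4437 0.2208 0.1097] rpy [179.35  -0.24  83.93] F [ 0.9  1.5 -0.7] w 0.0569 q6 1.99
[-0.2492  0.081   0.0096] [ 0.0113 -0.0045  0.0738]
```

```bash
python3 -m crank '[[40,[-0.249,0.081,0.01],[0.011,-0.004,0.074]],[40,[-0.249,0.081,0.01],[0.011,-0.004,0.074]],[40,[-0.249,0.081,0.01],[0.011,-0.004,0.074]],[40,[-0.249,0.081,0.01],[0.011,-0.004,0.074]],[40,[-0.249,0.081,0.01],[0.011,-0.004,0.074]],[40,[-0.249,0.081,0.01],[0.011,-0.004,0.074]],[40,[-0.249,0.081,0.01],[0.011,-0.004,0.074]],[40,[-0.249,0.081,0.01],[0.011,-0.004,0.074]]]' | head -2;  python3 d.py .498 -.0355 .06 79.7
```

```text
t: 21.35
ee_pos: [0.4988, -0.0384, 0.0994]
t 21.35 pos [ 0.4988 -0.0384  0.0994] rpy [179.94   0.    79.39] F [0.4 0.  0.2] w 0.0571 q6 1.53
[ 0.0027 -0.0013  0.0394] [ 0.0011  0.     -0.0054]
```

```bash
python3 -m crank '[[40,[0.0027,-0.001,0.005],[0,0,-0.005]],[40,[0.0027,-0.001,0.015],[0,0,-0.005]],[40,[0.0027,-0.001,0.025],[0,0,-0.005]],[40,[0.0027,-0.001,0.03],[0,0,-0.005]],[40,[0.0027,-0.001,0.035],[0,0,-0.005]],[40,[0.0027,-0.001,0.04],[0,0,-0.005]],[40,[0.0027,-0.001,0.041],[0,0,-0.005]]]';  python3 d.py .498 -.0355 .021 79.7; python3 s.py 23
```

```text
t: 21.93
ee_pos: [0.4976, -0.0348, 0.0574]
orientation: [-3.141, -0.0, 1.392]
contact_force: [-0.7, -0.0, -0.3]
gripper_width: 0.0571
t 21.9333 pos [ 0.4976 -0.0348  0.0574] rpy [-179.98   -0.     79.74] F [-0.7 -0.  -0.3] w 0.0571 q6 1.53
[-0.0006  0.0005  0.0364] [-0.0004 -0.      0.0006]
```

View pics/w23.png

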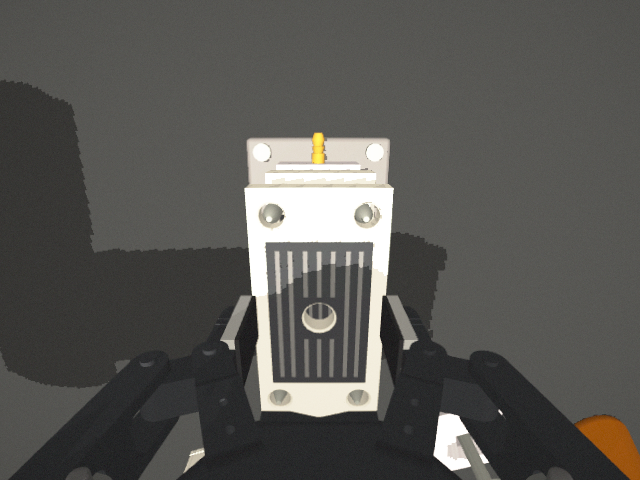

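```bash
python3 -m crank '[[40,[-0.0005,0.0005,0.01],[0,0,0]],[40,[-0.0005,0.0005,0.02],[0,0,0]],[40,[-0.0005,0.0005,0.03],[0,0,0]],[40,[-0.0005,0.0005,0.035],[0,0,0]],[40,[-0.0005,0.0005,0.037],[0,0,0]],[40,[-0.0005,0.0005,0.037],[0,0,0]],[40,[-0.0005,0.0005,0.037],[0,0,0]]]'; python3 s.py 24
```

```text
t: 22.62
ee_pos: [0.4987, -0.0359, 0.021]
orientation: [3.141, -0.0, 1.391]
contact_force: [-1.0, 0.3, -1.3]
gripper_width: 0.057
```

View pics/s24.png

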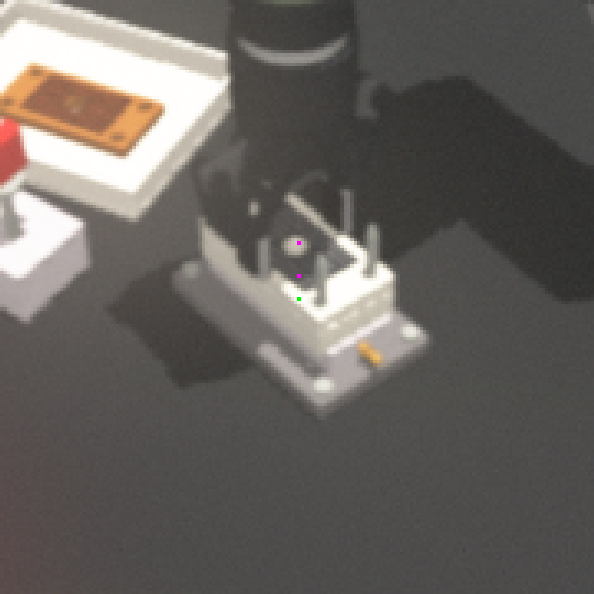

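```bash
python3 -m crank '[[40,[0,0,0.0015],[0,0,0]],[100,[0,0,0.001],[0,0,0]],[100,[0,0,0],[0,0,0]],[100,[0,0,0],[0,0,0]],[100,[0,0,-0.03],[0,0,0]],[100,[0,0,-0.06],[0,0,0]],[100,[0,0,-0.1],[0,0,0]],[100,[0,0,-0.1],[0,0,0]]]';  python3 s.py 25; python3 d.py .5655 .384 .06 97.6;python3 a.py | grep -E "^(top|scene) (white|blue)" |grep -E "12.\.|11.\."; python3 - <<'E'
from h import *
save('t25',grab_frame('top')['pixels'])
E
```

```text
t: 23.38
ee_pos: [0.5036, -0.0369, 0.1282]
orientation: [3.13, 0.0, 1.391]
contact_force: [2.2, -0.8, 0.2]
gripper_width: 0.0855
t 23.4833 pos [ 0.5006 -0.0363  0.1233] rpy [1.7967e+02 1.0000e-02 7.9710e+01] F [-0.5 -0.  -0.3] w 0.0853 q6 1.53
[ 0.4251 -0.0116  0.0631] [ 0.0058  0.0011 -0.3123]
top white [264. 442.] ctr mm [62.3 90.4] size [ 85.1 113. ] ang 178.4
top blue [163. 243.] ctr mm [563.8 383.1] size [ 60.6 121.7] ang 97.4
scene white [514. 267.] ctr mm [297.8 321.4] size [58.5 59.1] ang 129.5
scene blue [479. 371.] ctr mm [567.7 384.4] size [ 64.5 117.7] ang 97.6
```

View pics/w25.png

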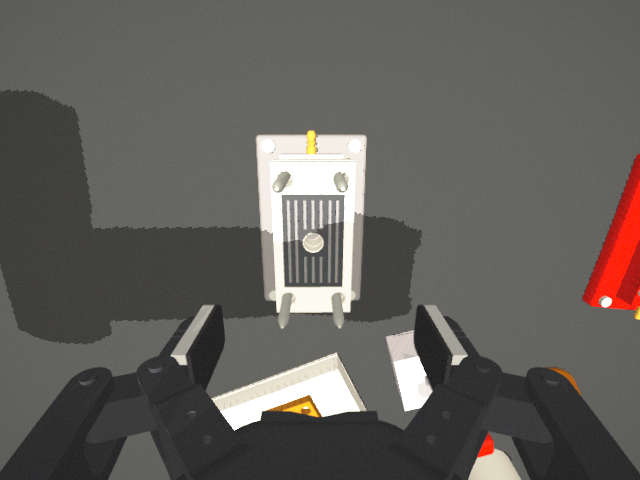

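View pics/s25.png

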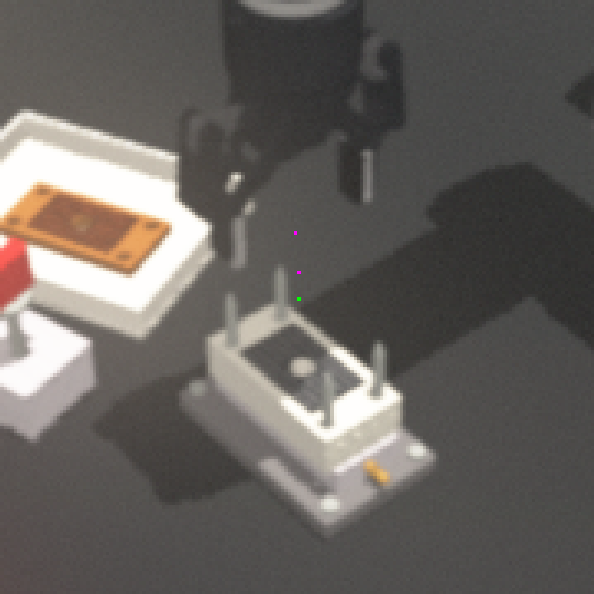

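View pics/t25.png

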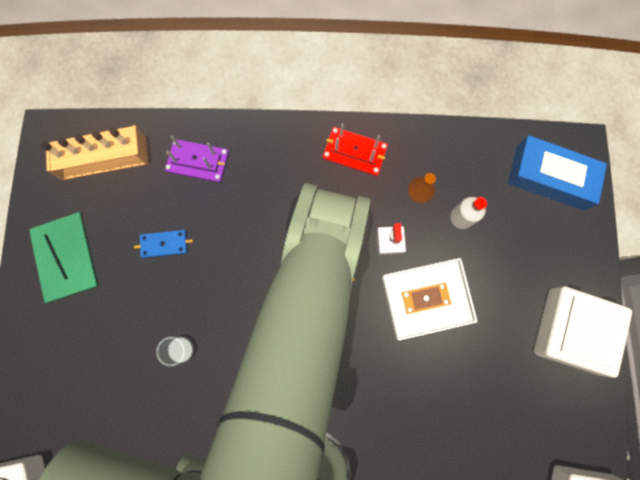

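```bash
python3 -m crank '[[100,[0.425,-0.012,0],[0.006,0,-0.312]],[100,[0.425,-0.012,0],[0.006,0,-0.312]],[100,[0.425,-0.012,0],[0.006,0,-0.312]],[100,[0.425,-0.012,0],[0.006,0,-0.312]],[100,[0.425,-0.012,0],[0.006,0,-0.312]],[100,[0.425,-0.012,0],[0.006,0,-0.312]],[100,[0.425,-0.012,0],[0.006,0,-0.312]],[100,[0.425,-0.012,0],[0.006,0,-0.312]]]' | head -2; python3 d.py .566 .384 .035 97.6
```

```text
t: 24.3
ee_pos: [0.5469, 0.2955, 0.1185]
t 24.3 pos [0.5469 0.2955 0.1185] rpy [-1.7943e+02 -3.0000e-02  9.7590e+01] F [ 0.2 -1.7  0.8] w 0.0853 q6 1.81
[0.0852 0.0314 0.0832] [-0.01   -0.0005 -0.0002]
```

```bash
python3 -m crank '[[100,[0.085,0.031,0.01],[-0.01,0,0]],[100,[0.085,0.031,0.03],[-0.01,0,0]],[100,[0.085,0.031,0.06],[-0.01,0,0]],[100,[0.085,0.031,0.08],[-0.01,0,0]],[100,[0.085,0.031,0.083],[-0.01,0,0]],[100,[0.085,0.031,0.083],[-0.01,0,0]]]' | head -2; python3 fr.py .566 .384 .014 26 b; python3 fr.py .566 .384 .014 26 b
```

```text
t: 24.8
ee_pos: [0.5629, 0.3824, 0.0317]
ctr [0.5669 0.3619] size mm [60.4 73.6] ang 97.5
[0.5647 0.3829 0.0341]
move [-0.0211 -0.0006  0.    ] [-0.0026  0.0007  0.001 ]
ctr [0.5668 0.3617] size mm [60.4 72.9] ang 97.7
[0.566  0.3833 0.0357]
move [-0.0215 -0.002  -0.    ] [ 0.0001 -0.0004 -0.0024]
```

View pics/w26.png

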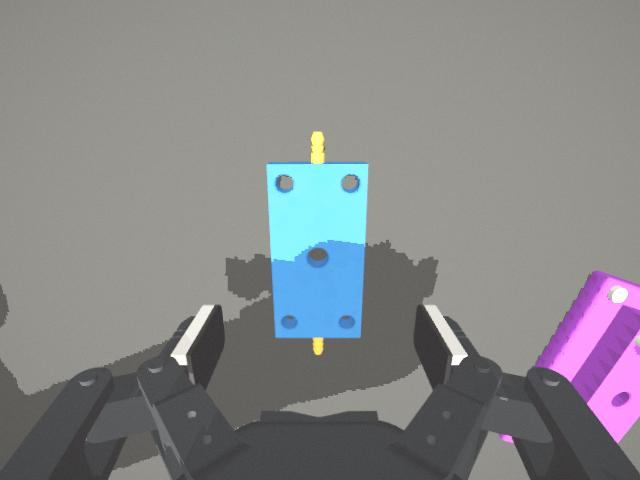

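```bash
sed -i 's/hsv\[...,0\]>100/hsv[...,0]>92/' fr.py; python3 fr.py .566 .384 .014 26 b
```

```text
ctr [0.5668 0.3622] size mm [60.5 74. ] ang 97.5
[0.5668 0.3835 0.0367]
move [-0.0211 -0.0028 -0.    ] [ 0.0019 -0.0011 -0.0002]
```

```bash
sed -i 's/hsv\[...,0\]>92/hsv[...,0]>80/;s/hsv\[...,1\]>120/hsv[...,1]>90/' fr.py; python3 fr.py .566 .384 .014 26 b
```

```text
ctr [0.5637 0.3857] size mm [ 61.  122.2] ang 97.6
[0.5671 0.3837 0.0373]
move [ 0.0024 -0.0031 -0.    ] [ 0.0029 -0.0015 -0.0006]
```

```bash
python3 -m crank '[[100,[0.0024,-0.003,0.01],[0.003,-0.001,0]],[100,[0.0024,-0.003,0.03],[0.003,-0.001,0]],[100,[0.0024,-0.003,0.05],[0.003,-0.001,0]],[100,[0.0024,-0.003,0.07],[0.003,-0.001,0]],[100,[0.0024,-0.003,0.075],[0.003,-0.001,0]],[100,[0.0024,-0.003,0.075],[0.003,-0.001,0]]]'; python3 d.py .5637 .3857 -.038 97.6
```

```text
t: 25.5
ee_pos: [0.5628, 0.3849, -0.0391]
orientation: [-3.139, 0.0, 1.702]
contact_force: [0.4, 0.2, 0.0]
gripper_width: 0.0854
t 25.5 pos [ 0.5628  0.3849 -0.0391] rpy [-1.7984e+02  3.0000e-02  9.7500e+01] F [0.4 0.2 0. ] w 0.0854 q6 1.93
[ 0.0007  0.001  -0.0011] [-0.0028  0.0004 -0.0017]
```

```bash
python3 -m crank '[[100,[0.0005,0.001,-0.001],[-0.002,0,0]],[80,[0.0005,0.001,-0.001],[-0.002,0,0]],[40,[0.0005,0.001,-0.001],[-0.002,0,0]],[40,[0.0005,0.001,-0.001],[-0.002,0,0]],[40,[0.0005,0.001,-0.001],[-0.002,0,0]],[40,[0.0005,0.001,-0.001],[-0.002,0,0]],[40,[0.0005,0.001,-0.001],[-0.002,0,0]]]'; python3 s.py 27
```

```text
t: 26.08
ee_pos: [0.565, 0.3863, -0.0359]
orientation: [3.14, -0.001, 1.702]
contact_force: [-0.8, 0.7, 4.0]
gripper_width: 0.0577
```

View pics/w27.png

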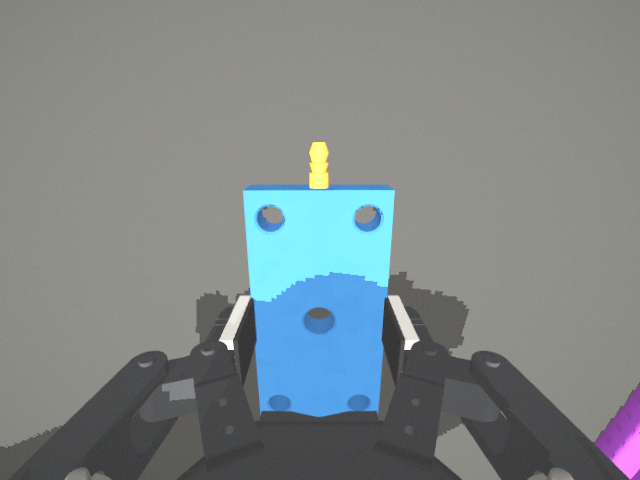

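```bash
python3 -c "
from ig import tx
print((tx([(244,190),(394,190),(319,321)],-.0499)*1000).round(1).tolist())"
python3 -m crank '[[40,[0,0,-0.03],[0,0,0]],[40,[0,0,-0.07],[0,0,0]],[40,[0,0,-0.11],[0,0,0]],[40,[0,0,-0.15],[0,0,0]],[40,[0,0,-0.15],[0,0,0]]]' | head -2;  python3 d.py .498 -.0355 .11 79.7
```

```text
[[58.7, -28.7], [58.7, 30.9], [-1.1, 1.1]]
t: 26.65
ee_pos: [0.5698, 0.389, 0.1245]
t 26.65 pos [0.5698 0.389  0.1245] rpy [179.08  -0.35  97.51] F [ 2.1  1.8 -1.6] w 0.0576 q6 1.93
[-0.4116 -0.1268  0.01  ] [ 0.015  -0.0086  0.3109]
```

```bash
python3 -m crank '[[40,[-0.41,-0.127,0.01],[0.015,-0.008,0.311]],[40,[-0.41,-0.127,0.01],[0.015,-0.008,0.311]],[40,[-0.41,-0.127,0.01],[0.015,-0.008,0.311]],[40,[-0.41,-0.127,0.01],[0.015,-0.008,0.311]],[40,[-0.41,-0.127,0.01],[0.015,-0.008,0.311]],[40,[-0.41,-0.127,0.01],[0.015,-0.008,0.311]],[40,[-0.41,-0.127,0.01],[0.015,-0.008,0.311]],[40,[-0.41,-0.127,0.01],[0.015,-0.008,0.311]]]' | head -2;  python3 d.py .498 -.0355 .10 79.7
```

```text
t: 27.32
ee_pos: [0.5114, 0.0553, 0.1112]
t 27.3167 pos [0.5114 0.0553 0.1112] rpy [ 1.7996e+02 -3.0000e-02  7.9720e+01] F [ 0.9  0.4 -2.7] w 0.058 q6 1.71
[-0.0917  0.003   0.0111] [ 0.0007 -0.0006  0.0003]
```

```bash
python3 -m crank '[[40,[-0.04,0.003,0.01],[0,0,0]],[40,[-0.075,0.003,0.01],[0,0,0]],[40,[-0.09,0.003,0.01],[0,0,0]],[40,[-0.0917,0.003,0.011],[0,0,0]],[40,[-0.0917,0.003,0.011],[0,0,0]],[40,[-0.0917,0.003,0.011],[0,0,0]]]' | head -2;  python3 d.py .498 -.0355 .06 79.7; python3 s.py 28
```

```text
t: 27.82
ee_pos: [0.4981, -0.0349, 0.1002]
t 27.8167 pos [ 0.4981 -0.0349  0.1002] rpy [ 1.7995e+02 -7.0000e-02  7.9730e+01] F [-0.5  0.1 -2.4] w 0.0579 q6 1.53
[-0.0007 -0.      0.0402] [ 0.0009 -0.0012  0.0005]
```

View pics/w28.png

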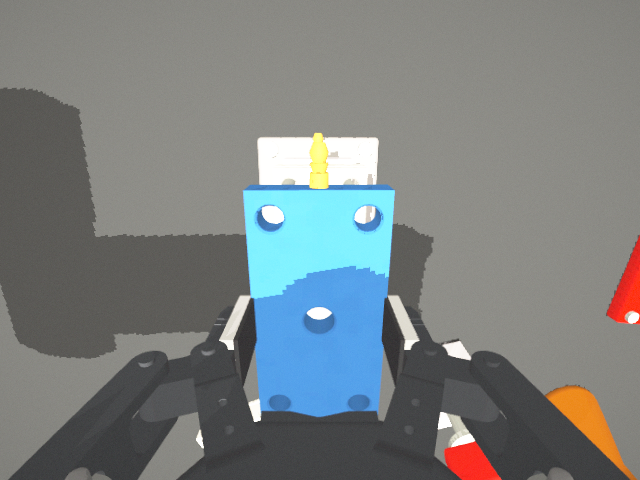

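Descend onto the tips (bottom = reported z + 36 mm; tips at 106 mm).

```bash
python3 -m crank '[[40,[-0.0005,0,0.015],[0,0,0]],[40,[-0.0005,0,0.025],[0,0,0]],[40,[-0.0005,0,0.03],[0,0,0]],[40,[-0.0005,0,0.035],[0,0,0]],[40,[-0.0005,0,0.04],[0,0,0]],[40,[-0.0005,0,0.043],[0,0,0]],[40,[-0.0005,0,0.043],[0,0,0]]]';  python3 d.py .498 -.0355 .031 79.7; python3 s.py 29
```

```text
t: 28.5
ee_pos: [0.4978, -0.0346, 0.0566]
orientation: [-3.142, -0.001, 1.393]
contact_force: [0.1, -0.5, -3.1]
gripper_width: 0.0579
t 28.5 pos [ 0.4978 -0.0346  0.0566] rpy [-1.800e+02 -6.000e-02  7.983e+01] F [ 0.1 -0.5 -3.1] w 0.0579 q6 1.53
[-0.0009  0.0004  0.0256] [-0.0001 -0.001   0.0023]
```

View pics/w29.png

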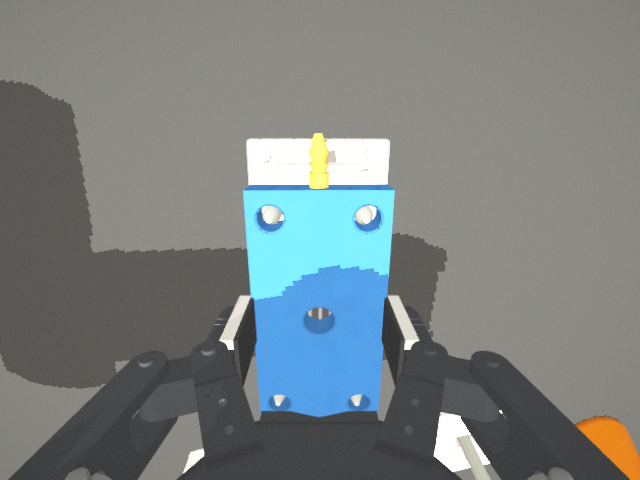

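```bash
python3 -m crank '[[40,[-0.0005,0.0003,0.008],[0,0,0.002]],[40,[-0.0005,0.0003,0.016],[0,0,0.002]],[40,[-0.0005,0.0003,0.022],[0,0,0.002]],[40,[-0.0005,0.0003,0.025],[0,0,0.002]],[40,[-0.0005,0.0003,0.026],[0,0,0.002]],[40,[-0.0005,0.0003,0.026],[0,0,0.002]]]'; python3 s.py 30
```

```text
t: 29.1
ee_pos: [0.4985, -0.0353, 0.0309]
orientation: [3.141, -0.001, 1.391]
contact_force: [0.5, -0.1, -3.8]
gripper_width: 0.0579
```

View pics/s30.png

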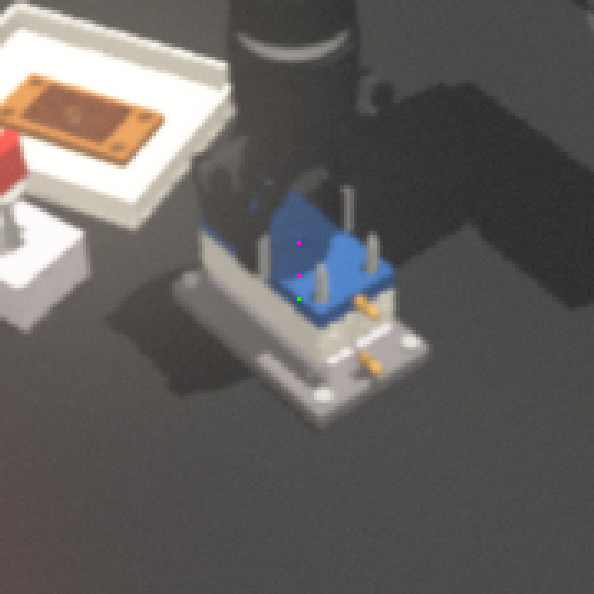

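```bash
python3 -m crank '[[100,[0,0,0],[0,0,0]],[100,[0,0,0],[0,0,0]],[100,[0,0,0],[0,0,0]],[100,[0,0,-0.02],[0,0,0]],[100,[0,0,-0.05],[0,0,0]],[100,[0,0,-0.08],[0,0,0]],[100,[0,0,-0.1],[0,0,0]],[100,[0,0,-0.1],[0,0,0]]]';  python3 s.py 31; python3 d.py .5865 -.205 .13 180;python3 - <<'E'
from h import *
for n in ('top','scene'):
    f=grab_frame(n); save('g'+n,cv2.resize(ortho(f,.585,-.208,.06,.10,.4),None,fx=2,fy=2))
E
```

```text
t: 29.87
ee_pos: [0.5022, -0.0362, 0.1362]
orientation: [3.132, -0.001, 1.391]
contact_force: [1.1, -0.0, 0.6]
gripper_width: 0.0855
t 29.9667 pos [ 0.4996 -0.0357  0.1324] rpy [ 1.7976e+02 -5.0000e-02  7.9710e+01] F [-0.3 -0.8 -0.3] w 0.0855 q6 1.53
[-0.1511  0.1157  0.0028] [ 0.0029 -0.0036  1.3911]
```

View pics/w31.png

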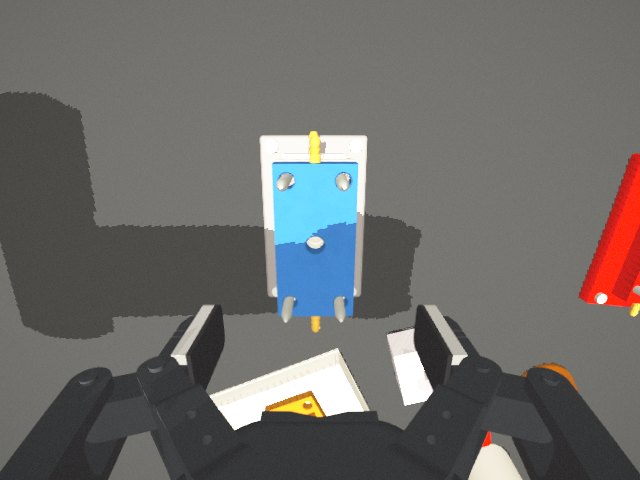

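View pics/s31.png

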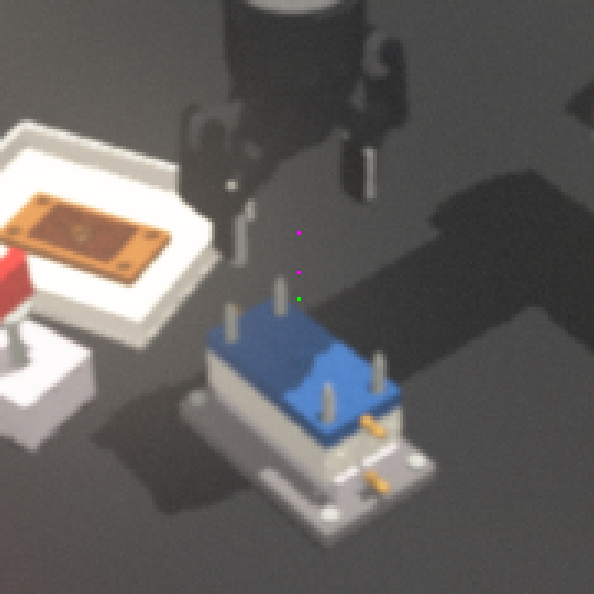

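View pics/gtop.png

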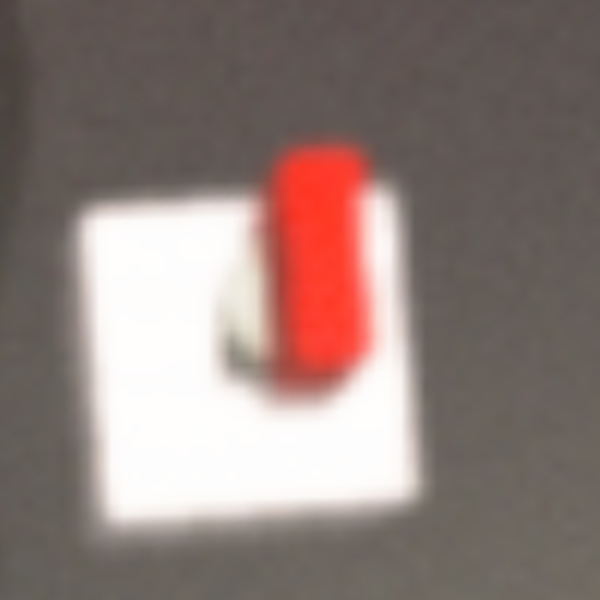

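```bash
python3 -m crank '[[100,[-0.04,0.03,0],[0,0,-0.12]],[100,[-0.08,0.06,0],[0,0,-0.24]],[100,[-0.11,0.09,0],[0,0,-0.36]],[100,[-0.14,0.11,0],[0,0,-0.48]],[100,[-0.151,0.116,0],[0,0,-0.6]],[100,[-0.151,0.116,0],[0,0,-0.72]],[100,[-0.151,0.116,0],[0,0,-0.84]],[100,[-0.151,0.116,0],[0,0,-0.96]]]' | head -3; python3 d.py .5865 -.205 .13 180
```

```text
t: 30.73
ee_pos: [0.5839, -0.2049, 0.1281]
orientation: [-3.141, -0.004, 2.356]
t 30.7333 pos [ 0.5839 -0.2049  0.1281] rpy [-179.99   -0.23  134.97] F [0.8 1.1 0.1] w 0.0853 q6 0.33
[-0.0019  0.0017 -0.0019] [ 0.0014 -0.0039 -0.7859]
```

```bash
python3 -m crank '[[100,[-0.002,0.002,-0.002],[0,0,-0.12]],[100,[-0.002,0.002,-0.002],[0,0,-0.24]],[100,[-0.002,0.002,-0.002],[0,0,-0.36]],[100,[-0.002,0.002,-0.002],[0,0,-0.48]],[100,[-0.002,0.002,-0.002],[0,0,-0.6]],[100,[-0.002,0.002,-0.002],[0,0,-0.72]],[100,[-0.002,0.002,-0.002],[0,0,-0.786]],[100,[-0.002,0.002,-0.002],[0,0,-0.786]]]' | head -3; python3 d.py .5865 -.205 .053 180; python3 s.py 32; python3 - <<'E'
from h import *
w=grab_frame('wrist'); 
hsv=cv2.cvtColor(w['pixels'],cv2.COLOR_RGB2HSV).astype(int); m=(((hsv[...,0]<5)|(hsv[...,0]>174))&(hsv[...,1]>150)&(hsv[...,2]>60)).astype(np.uint8)
k,l,st,c=cv2.connectedComponentsWithStats(m)
for i in range(1,k):
    if st[i,4]>150: print(st[i],c[i].round(), toplane(w,c[i],.123).round(4))
E
```

```text
t: 31.4
ee_pos: [0.5858, -0.2045, 0.1282]
orientation: [3.138, -0.006, -3.141]
t 31.4 pos [ 0.5858 -0.2045  0.1282] rpy [ 179.77   -0.33 -179.94] F [-1.1 -0.  -0.9] w 0.0854 q6 -0.46
[-0.0012 -0.0008  0.0752] [ 0.004  -0.0058  0.001 ]
[ 294  226   31   77 1989] [309. 265.] [[ 0.5831 -0.2093  0.123 ]]
[   0  357   47   51 1840] [ 20. 381.] [[ 0.6756 -0.4221  0.123 ]]
[ 328  374  103   57 3035] [380. 400.] [[ 0.6878 -0.1604  0.123 ]]
```

View pics/w32.png

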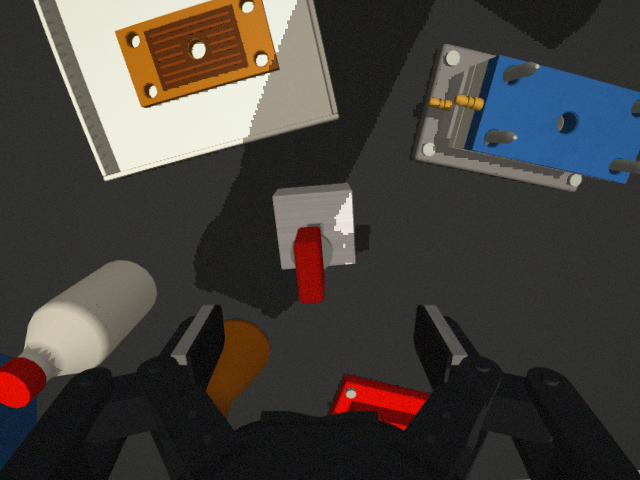

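View pics/s32.png

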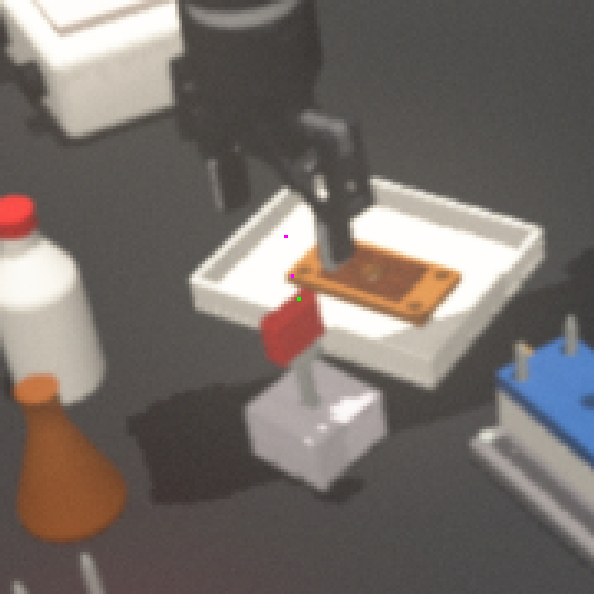

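```bash
python3 - <<'E'
from h import *
w=grab_frame('wrist')
save('w33',cv2.resize(cv2.convertScaleAbs(w['pixels'][170:320,250:400],alpha=1.6,beta=10),None,fx=4,fy=4))
print(toplane(w,[(274,194),(350,184),(355,263),(281,269)],.042).round(4), get_state()['ee_pos'])
for x,y in((.5845,-.207),(.5845,-.210),(.5865,-.205)):
    print(x,y,[project(w,[(x+a,y,z) for a in(-.021,.021)]).round().tolist() for z in(.089,.123)], project(w,(x,y,.042)).round())
E
```

```text
[[ 0.5551 -0.2396  0.042 ]
 [ 0.5471 -0.1783  0.042 ]
 [ 0.6155 -0.1721  0.042 ]
 [ 0.6209 -0.2364  0.042 ]] [ 0.58634278 -0.20472509  0.1292977 ]
0.5845 -0.207 [[[314.0, 219.0], [314.0, 275.0]], [[313.0, 233.0], [314.0, 297.0]]] [[314. 229.]]
0.5845 -0.21 [[[309.0, 219.0], [310.0, 275.0]], [[308.0, 233.0], [309.0, 297.0]]] [[311. 229.]]
0.5865 -0.205 [[[317.0, 221.0], [317.0, 277.0]], [[316.0, 236.0], [317.0, 300.0]]] [[317. 231.]]
```

View pics/w33.png

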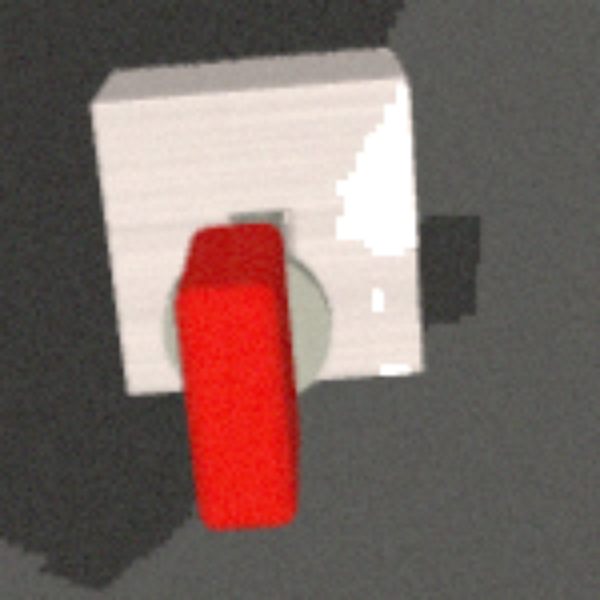

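```bash
python3 - <<'E'
from h import *
w=grab_frame('wrist')
g=toplane(w,[(295,243.8),(318.8,241.3),(324.3,300),(301.3,302)],.123); s=toplane(w,[(273,196),(352,189.5),(356,263),(282,268.5)],.042)
print(g.round(4),g.mean(0)); d=(g[2]+g[3]-g[0]-g[1]); print(np.degrees(np.arctan2(d[1],d[0])))
print(s.mean(0)); d=(s[2]+s[3]-s[0]-s[1]); print(np.degrees(np.arctan2(d[1],d[0])))
f=grab_frame('scene'); save('s33',cv2.resize(f['pixels'][165:245,190:280],None,fx=7,fy=7,interpolation=2))
E
```

```text
[[ 0.5703 -0.2179  0.123 ]
 [ 0.5688 -0.2037  0.123 ]
 [ 0.6078 -0.2003  0.123 ]
 [ 0.6092 -0.2148  0.123 ]] [ 0.58903103 -0.20917949  0.123     ]
4.735737289223652
[ 0.58632685 -0.20603322  0.042     ]
4.6553578757283836
```

View pics/s33.png

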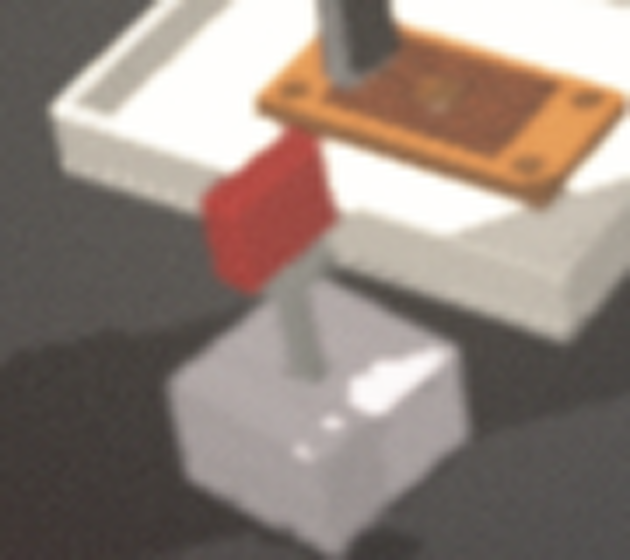

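```bash
python3 d.py .5885 -.2085 .053 184.7
```

```text
t 31.7 pos [ 0.5866 -0.2049  0.1297] rpy [179.83  -0.2  179.96] F [-0.4  0.3  0.1] w 0.0856 q6 -0.45
[-0.0022 -0.0039  0.0767] [ 0.0031 -0.0034 -0.0828]
```

```bash
python3 -m crank '[[100,[-0.002,-0.004,0.01],[0.003,-0.003,-0.083]],[100,[-0.002,-0.004,0.03],[0.003,-0.003,-0.083]],[100,[-0.002,-0.004,0.055],[0.003,-0.003,-0.083]],[100,[-0.002,-0.004,0.072],[0.003,-0.003,-0.083]],[100,[-0.002,-0.004,0.076],[0.003,-0.003,-0.083]],[100,[-0.002,-0.004,0.076],[0.003,-0.003,-0.083]],[100,[-0.002,-0.004,0.076],[0.003,-0.003,-0.083]]]'; python3 d.py .5885 -.2085 .053 184.7; python3 s.py 34
```

```text
t: 32.28
ee_pos: [0.5887, -0.2088, 0.0544]
orientation: [-3.141, 0.0, -3.06]
contact_force: [-0.3, 0.2, 0.3]
gripper_width: 0.0856
t 32.2833 pos [ 0.5887 -0.2088  0.0544] rpy [-1.7999e+02  1.0000e-02 -1.7530e+02] F [-0.3  0.2  0.3] w 0.0856 q6 -0.54
[0.0002 0.0004 0.0014] [-0.0002  0.0001  0.0001]
```

View pics/w34.png

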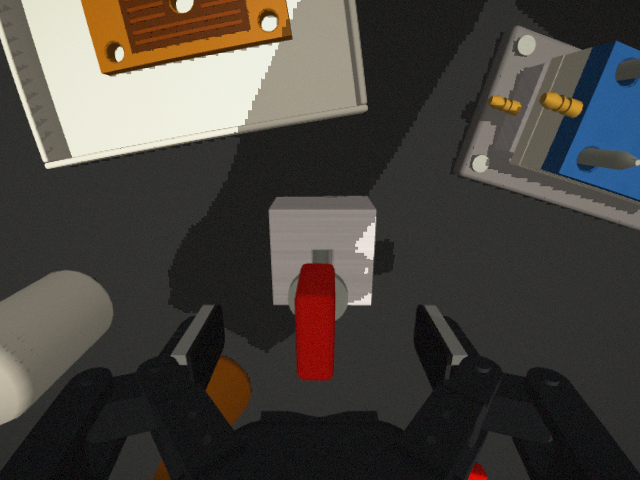

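View pics/s34.png

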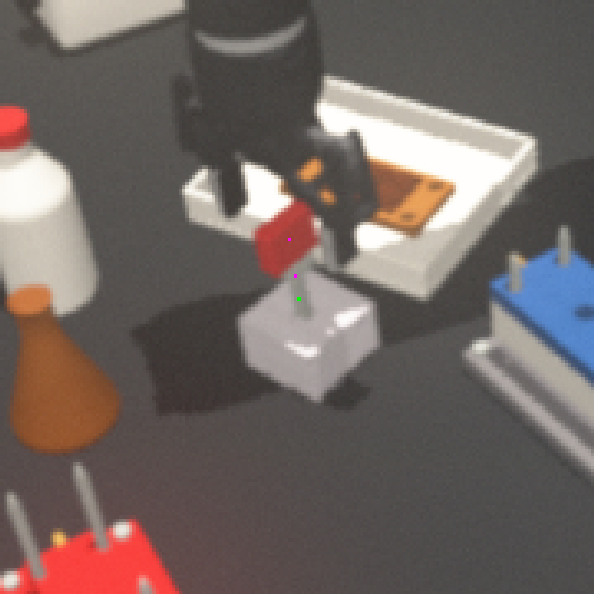

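```bash
python3 -m crank '[[60,[0,0,0],[0,0,0]],[40,[0,0,0],[0,0,0]],[20,[0,0,0],[0,0,0]],[0,[0,0,0],[0,0,0]],[0,[0,0,0],[0,0,0]],[0,[0,0,0],[0,0,0]],[0,[0,0,0],[0,0,0]],[0,[0,0,0],[0,0,0]]]'; python3 s.py 35
```

```text
t: 33.05
ee_pos: [0.5895, -0.209, 0.0554]
orientation: [-3.141, 0.002, -3.059]
contact_force: [0.1, 1.3, 1.5]
gripper_width: 0.015
```

View pics/w35.png

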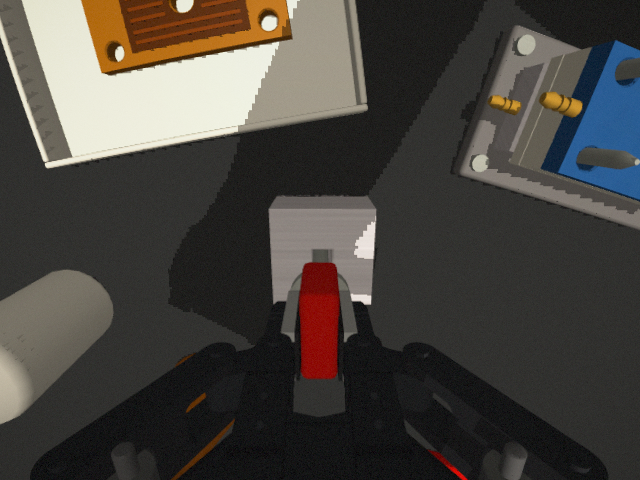

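View pics/s35.png

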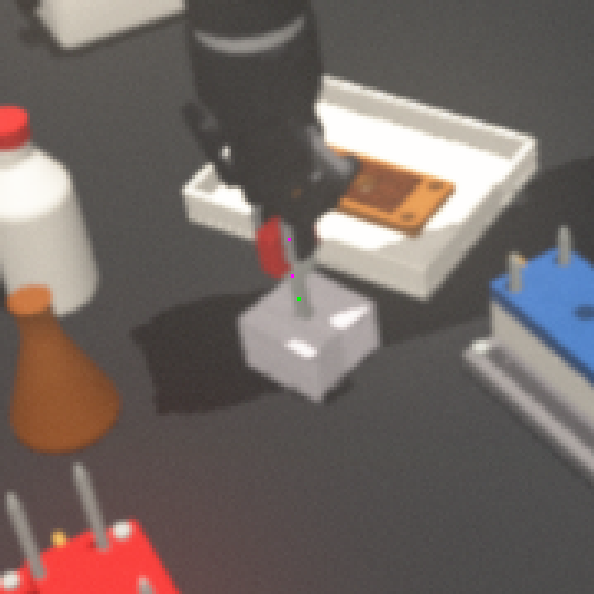

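```bash
python3 -m crank '[[0,[0,0,-0.01],[0,0,0]],[0,[0,0,-0.02],[0,0,0]],[0,[0,0,-0.035],[0,0,0]],[0,[0,0,-0.055],[0,0,0]],[0,[0,0,-0.08],[0,0,0]],[0,[0,0,-0.11],[0,0,0]],[0,[0,0,-0.14],[0,0,0]],[0,[0,0,-0.14],[0,0,0]]]'; python3 s.py 36
```

```text
t: 33.82
ee_pos: [0.5927, -0.2107, 0.2034]
orientation: [-3.134, 0.012, -3.059]
contact_force: [1.1, -0.6, 0.7]
gripper_width: 0.015
```

View pics/w36.png

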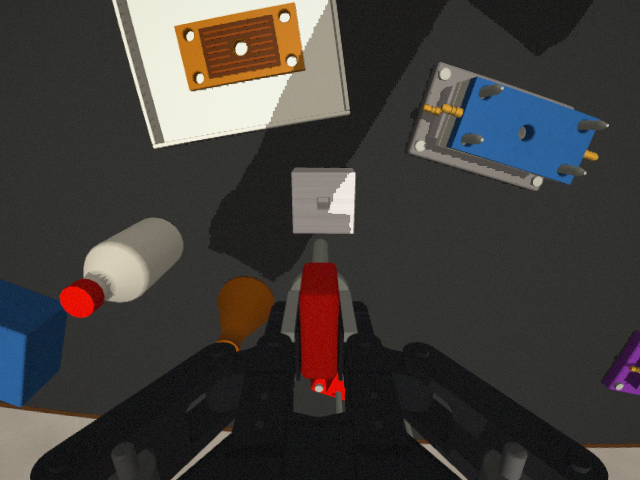

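View pics/s36.png

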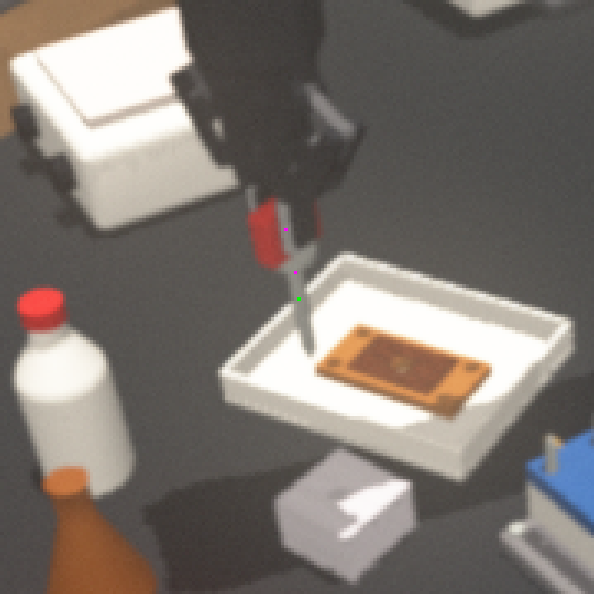

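```bash
python3 - <<'E'
from h import *
w=grab_frame('wrist'); save('w37',cv2.resize(cv2.convertScaleAbs(w['pixels'][220:410,260:380],alpha=2,beta=30),None,fx=4,fy=3,interpolation=2)) 
f=grab_frame('scene'); save('s37',cv2.resize(cv2.convertScaleAbs(f['pixels'][80:200,180:300],alpha=1.3),None,fx=5,fy=5,interpolation=2))
E
python3 d.py .4980 -.0355 .2 184.7
```

```text
t 34.0167 pos [ 0.5887 -0.2087  0.1949] rpy [-1.7997e+02  5.0000e-02 -1.7529e+02] F [ 0.  -0.1 -1.4] w 0.0149 q6 -0.54
[ 0.0761  0.1801 -0.0053] [-0.0006  0.0009  0.0002]
```

View pics/w37.png

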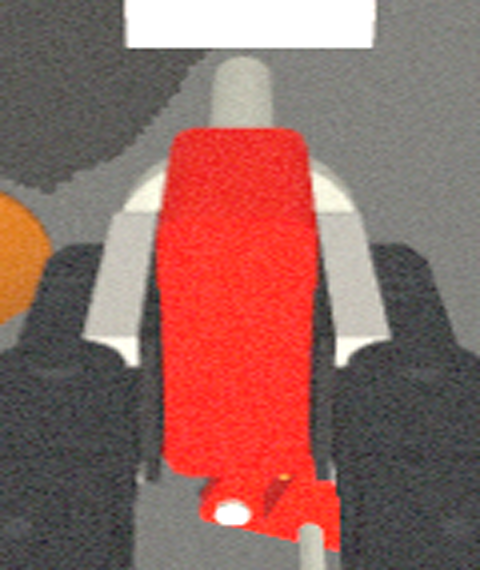

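View pics/s37.png

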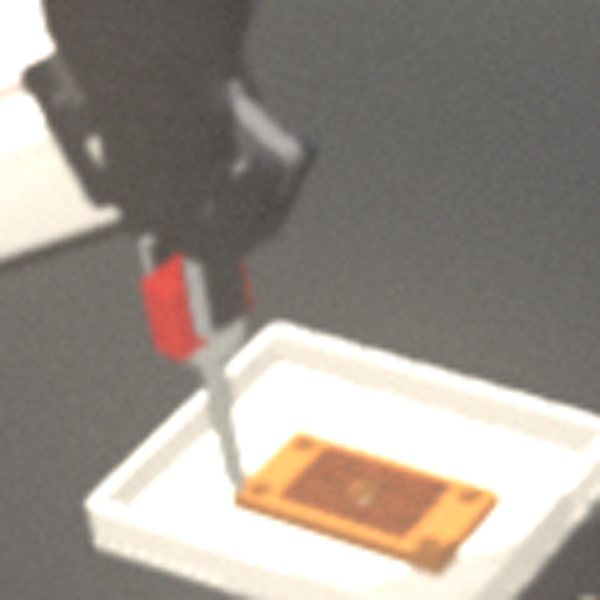

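```bash
python3 - <<'E'
from ig import tx
for uv,z in (((320,290),-.0676),((320,376.7),-.0676),((320,263.5),-.0336),((320.5,239.5),.0474)): print(uv,z,(tx([uv],z)*1000).round(1))
E
```

```text
(320, 290) -0.0676 [[23.6  1.5]]
(320, 376.7) -0.0676 [[-17.2   1.5]]
(320, 263.5) -0.0336 [[20.4  1.6]]
(320.5, 239.5) 0.0474 [[5.5 2.3]]
```

```bash
python3 d.py .5019 -.0395 .18 169.7
```

```text
t 34.0667 pos [ 0.5883 -0.2086  0.1943] rpy [ 180.     -0.   -175.29] F [-0.2  0.7 -0.7] w 0.015 q6 -0.54
[0.0723 0.1756 0.0143] [ 1.000e-04 -1.000e-04  2.619e-01]
```

```bash
python3 -m crank '[[0,[0.015,0.035,0],[0,0,0.06]],[0,[0.03,0.07,0],[0,0,0.12]],[0,[0.045,0.105,0],[0,0,0.2]],[0,[0.06,0.14,0],[0,0,0.262]],[0,[0.07,0.17,0.01],[0,0,0.262]],[0,[0.072,0.1756,0.014],[0,0,0.262]],[0,[0.072,0.1756,0.014],[0,0,0.262]],[0,[0.072,0.1756,0.014],[0,0,0.262]]]' | head -3; python3 s.py 38;python3 d.py .5019 -.0395 .16 169.7; python3 - <<'E'
from h import *
w=grab_frame('wrist'); save('w38c',cv2.resize(cv2.convertScaleAbs(w['pixels'][120:310,220:420],alpha=1.3,beta=10),None,fx=3.5,fy=3,interpolation=2)) 
E
```

```text
t: 34.73
ee_pos: [0.5019, -0.0395, 0.1796]
orientation: [-3.141, -0.001, 2.963]
t 34.8333 pos [ 0.503  -0.0406  0.1802] rpy [-1.7998e+02  1.0000e-02  1.6964e+02] F [ 0.6  0.4 -2.1] w 0.0148 q6 -0.05
[0.0013 0.0009 0.0202] [-0.0004  0.0003 -0.0011]
```

View pics/w38.png

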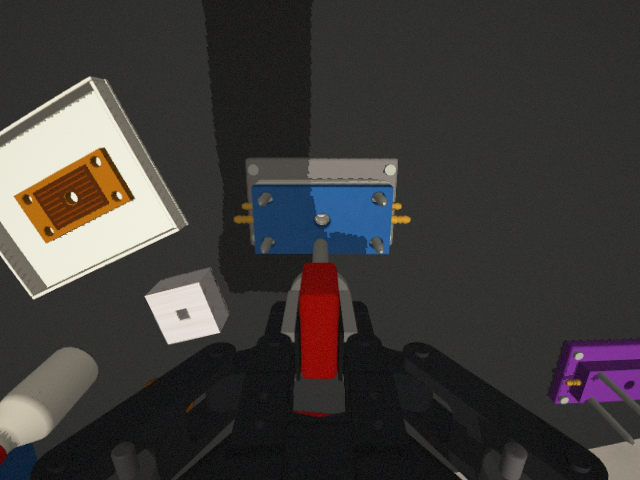

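View pics/s38.png

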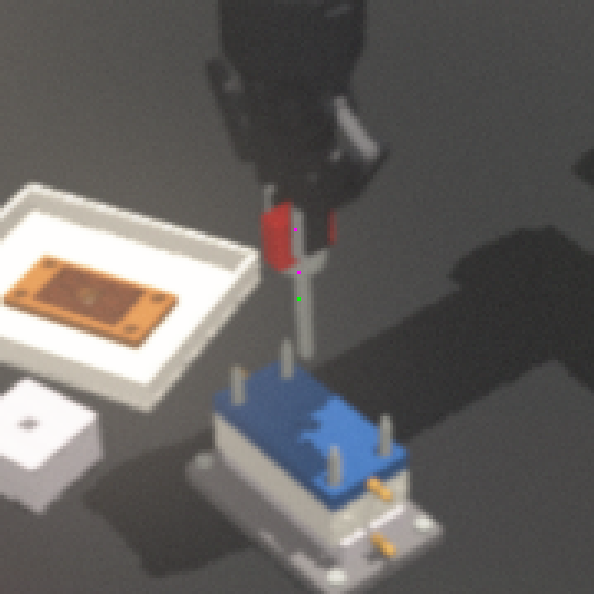

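```bash
python3 -m crank '[[0,[0.001,0.001,0.015],[0,0,0]],[0,[0.001,0.001,0.03],[0,0,0]],[0,[0.001,0.001,0.042],[0,0,0]],[0,[0.001,0.001,0.046],[0,0,0]],[0,[0.001,0.001,0.046],[0,0,0]],[0,[0.001,0.001,0.046],[0,0,0]]]'; python3 d.py; python3 - <<'E'
from h import *
w=grab_frame('wrist'); save('w39',cv2.resize(cv2.convertScaleAbs(w['pixels'][140:320,220:420],alpha=1.5,beta=15),None,fx=4,fy=3.3,interpolation=2)) 
f=grab_frame('scene'); T=tool();u,v=project(f,(T@[0,0,.04,1])[:3])[0].astype(int)
save('s39',cv2.resize(cv2.convertScaleAbs(f['pixels'][v-60:v+40,u-60:u+60],alpha=1.3),None,fx=6,fy=6,interpolation=2))
E
```

```text
t: 35.38
ee_pos: [0.5027, -0.0402, 0.1345]
orientation: [-3.141, 0.0, 2.959]
contact_force: [0.4, -0.5, -1.4]
gripper_width: 0.0152
t 35.3833 pos [ 0.5027 -0.0402  0.1345] rpy [-1.7998e+02  3.0000e-02  1.6956e+02] F [ 0.4 -0.5 -1.4] w 0.0152 q6 -0.04
```

View pics/w39.png

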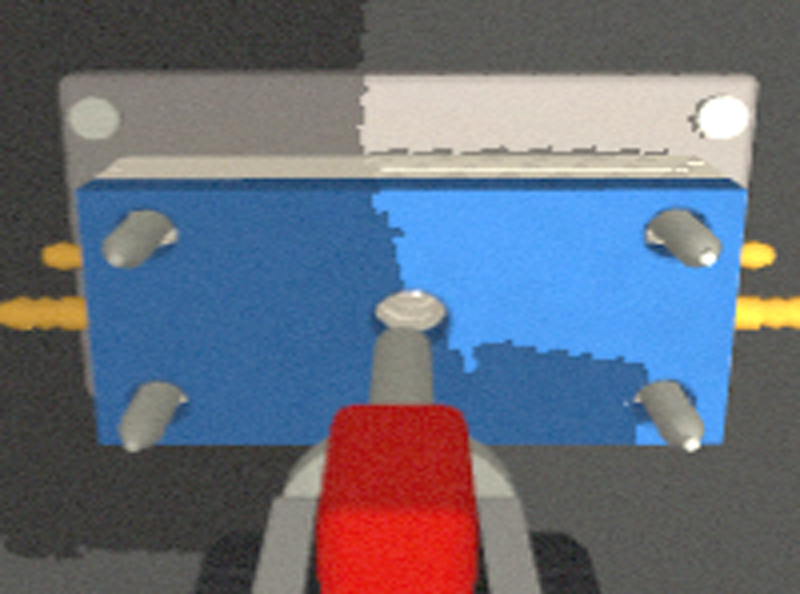

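View pics/s39.png

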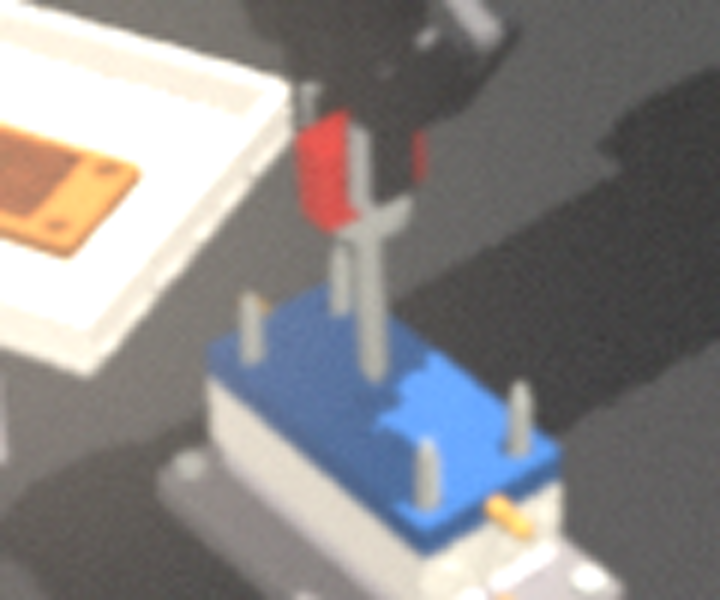

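```bash
python3 - <<'E'
from h import *
w=grab_frame('wrist'); T=tool()
P=lambda x,y,z: project(w,(T@[x,y,z,1])[:3])[0].round(1)
for c in(0,.002,.004):
    print(c,'ring8',P(c+.005,.0015,.0394),'foot r1.2',P(c+.0012,.0015,.0474),'foot r3',P(c+.003,.0015,.0474))
h=toplane(w,(322.75,234.5),.080)[0]; print('hole',h,'in tool',(np.linalg.inv(T)@np.r_[h,1]).round(4))
# silhouettes sides of rod: v=~ crop y 370 -> 252 ; u left 372->313, right 433->328.25
for z in (.0394,.02,0,-.02): print(z,P(.003,0,z),P(.003,.005,z)-P(.003,-.005,z))
E
```

```text
0 ring8 [319.7 243.4] foot r1.2 [319.6 244.7] foot r3 [319.6 242.4]
0.002 ring8 [319.7 240.6] foot r1.2 [319.6 242.1] foot r3 [319.6 239.7]
0.004 ring8 [319.7 237.9] foot r1.2 [319.6 239.5] foot r3 [319.6 237.1]
hole [ 0.49743616 -0.03501557  0.08      ] in tool [0.0065 0.0038 0.0551 1.    ]
0.0394 [317.5 246.1] [14.3  0. ]
0.02 [317.4 256.1] [15.5  0. ]
0 [317.3 268.4] [17.  0.]
-0.02 [317.1 283.3] [18.8  0. ]
```

```bash
python3 -m crank '[[0,[0.002,0.0015,0],[0,0,0]],[0,[0.002,0.0015,0.0],[0,0,0]],[0,[0.002,0.0015,0.003],[0,0,0]],[0,[0.002,0.0015,0.006],[0,0,0]],[0,[0.002,0.0015,0.009],[0,0,0]],[0,[0.002,0.0015,0.012],[0,0,0]],[0,[0.002,0.0015,0.012],[0,0,0]]]'; python3 d.py; cat > v.py <<'E'
import sys; from h import *
n=sys.argv[1]
w=grab_frame('wrist'); save('w'+n,cv2.resize(cv2.convertScaleAbs(w['pixels'][140:320,220:420],alpha=1.5,beta=15),None,fx=4,fy=3.3,interpolation=2)) 
f=grab_frame('scene'); T=tool();u,v=project(f,(T@[0,0,.0,1])[:3])[0].astype(int)
save('s'+n,cv2.resize(cv2.convertScaleAbs(f['pixels'][v-50:v+50,u-60:u+60],alpha=1.3),None,fx=6,fy=6,interpolation=2))
E
python3 v.py 40
```

```text
t: 36.12
ee_pos: [0.5008, -0.0379, 0.1222]
orientation: [-3.141, 0.001, 2.96]
contact_force: [-0.7, -0.1, -1.6]
gripper_width: 0.0152
t 36.1167 pos [ 0.5008 -0.0379  0.1222] rpy [-1.7998e+02  3.0000e-02  1.6960e+02] F [-0.7 -0.1 -1.6] w 0.0152 q6 -0.04
```

View pics/w40.png

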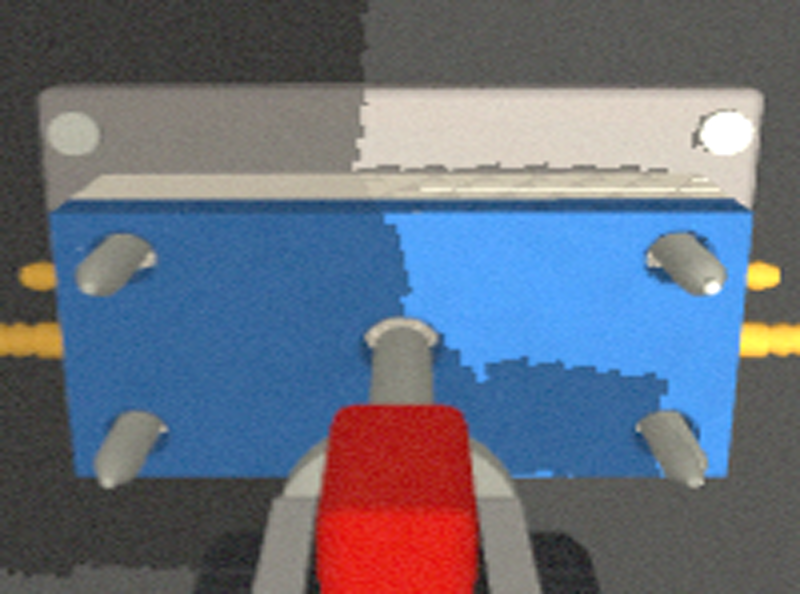

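View pics/s40.png

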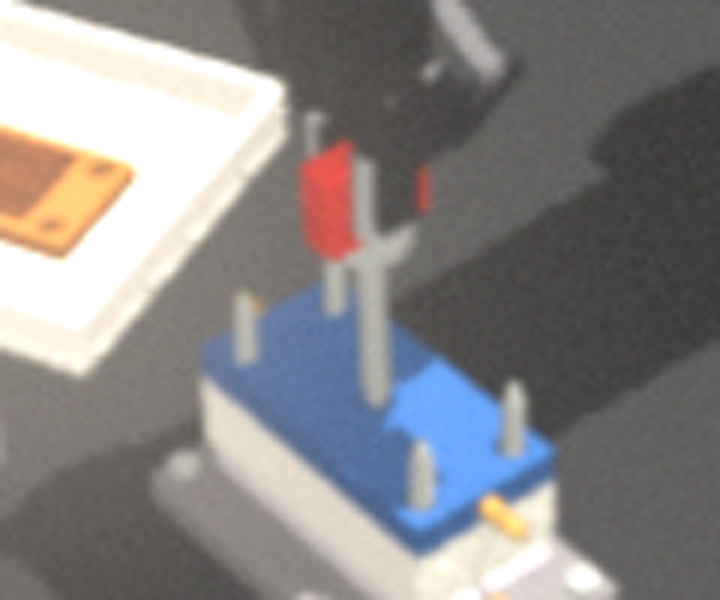

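```bash
python3 -m crank '[[0,[0,0,0.005],[0,0,0]],[0,[0,0,0.01],[0,0,0]],[0,[0,0,0.015],[0,0,0]],[0,[0,0,0.02],[0,0,0]],[0,[0,0,0.025],[0,0,0]],[0,[0,0,0.028],[0,0,0]],[0,[0,0,0.028],[0,0,0]]]'; python3 v.py 41
```

```text
t: 36.8
ee_pos: [0.5005, -0.0379, 0.0939]
orientation: [-3.141, -0.0, 2.96]
contact_force: [-0.9, -0.7, -1.1]
gripper_width: 0.0152
```

View pics/w41.png

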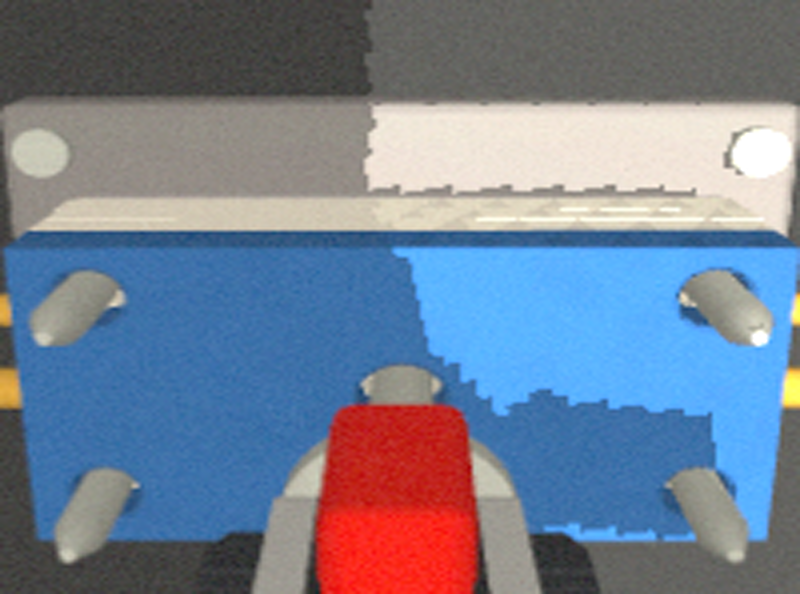

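View pics/s41.png

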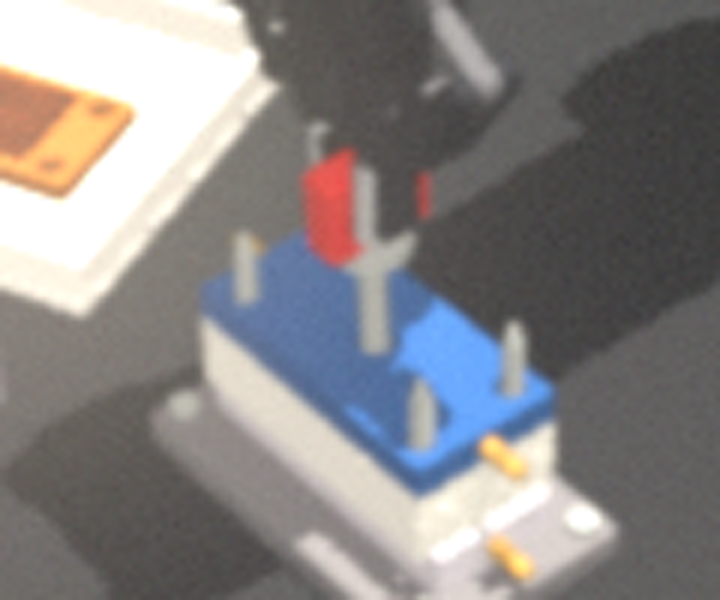

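```bash
python3 -m crank '[[0,[-0.001,0,0.003],[0,0,0]],[0,[-0.001,0,0.008],[0,0,0]],[0,[-0.001,0,0.014],[0,0,0]],[0,[-0.001,0,0.02],[0,0,0]],[0,[-0.001,0,0.025],[0,0,0]],[0,[-0.001,0,0.028],[0,0,0]],[0,[-0.001,0,0.028],[0,0,0]]]'; python3 v.py 42
```

```text
t: 37.48
ee_pos: [0.5014, -0.0381, 0.0657]
orientation: [-3.141, -0.001, 2.96]
contact_force: [-0.2, 0.2, -1.9]
gripper_width: 0.0148
```

View pics/w42.png

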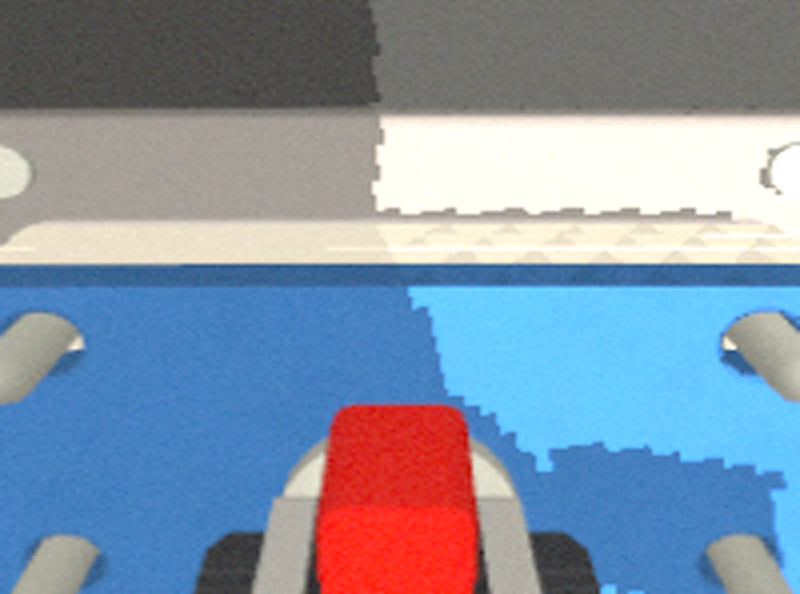

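View pics/s42.png

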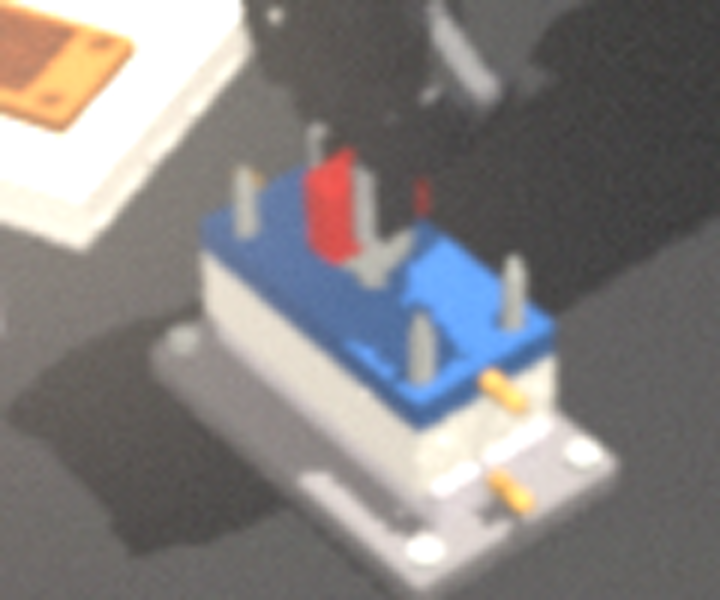

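```bash
python3 -m crank '[[0,[0,0,0.003],[0,0,0]],[0,[0,0,0.006],[0,0,0]],[0,[0,0,0.009],[0,0,0]],[0,[0,0,0.011],[0,0,0]],[0,[0,0,0.0125],[0,0,0]],[0,[0,0,0.0125],[0,0,0]]]'; python3 v.py 43
```

```text
t: 38.08
ee_pos: [0.5018, -0.0382, 0.0536]
orientation: [-3.141, 0.0, 2.96]
contact_force: [0.4, -1.0, -1.0]
gripper_width: 0.0151
```

View pics/s43.png

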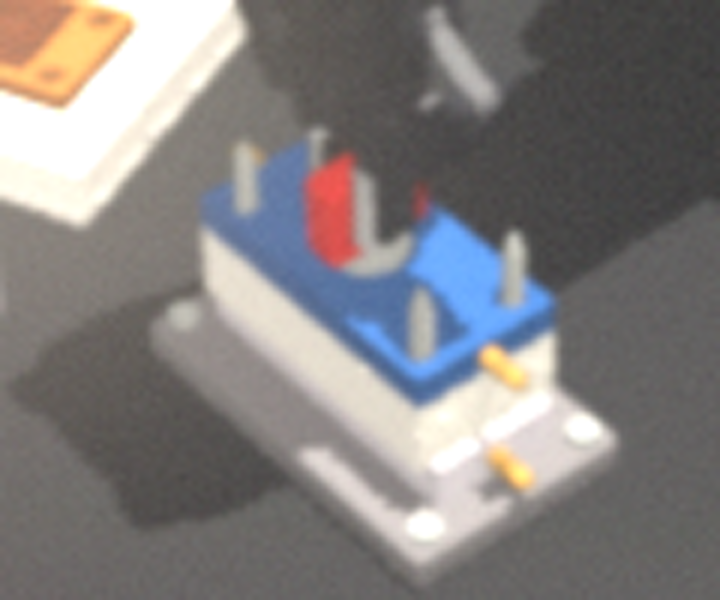

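```bash
python3 -m crank '[[0,[0,0,0.001],[0,0,0]],[0,[0,0,0.002],[0,0,0]],[0,[0,0,0.002],[0,0,0]],[40,[0,0,0.001],[0,0,0]],[40,[0,0,0.001],[0,0,0]],[40,[0,0,0],[0,0,0]],[40,[0,0,0],[0,0,0]],[40,[0,0,0],[0,0,0]]]'; python3 v.py 44
```

```text
t: 38.85
ee_pos: [0.5022, -0.0383, 0.0541]
orientation: [-3.141, 0.001, 2.96]
contact_force: [0.2, -0.6, -0.5]
gripper_width: 0.034
```

View pics/s44.png

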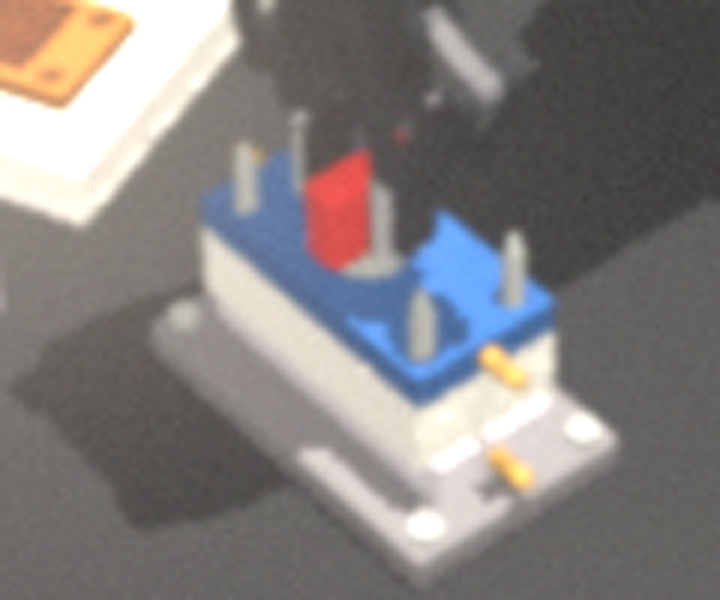

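View pics/w44.png

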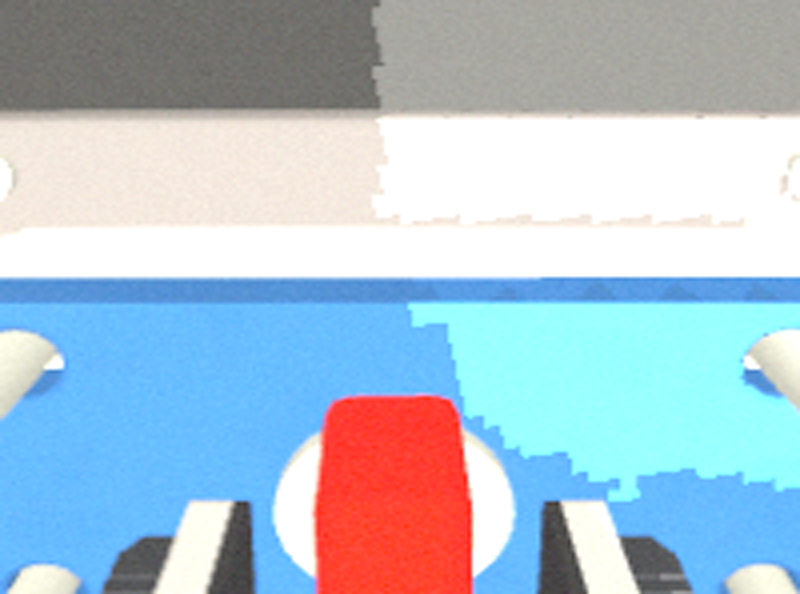

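Rod released, flange down. Retract straight up and inspect.

```bash
python3 -m crank '[[40,[0,0,-0.015],[0,0,0]],[40,[0,0,-0.03],[0,0,0]],[40,[0,0,-0.05],[0,0,0]],[40,[0,0,-0.08],[0,0,0]],[40,[0,0,-0.11],[0,0,0]],[40,[0,0,-0.14],[0,0,0]],[40,[0,0,-0.14],[0,0,0]]]'; python3 - <<'E'
from h import *
f=grab_frame('scene'); save('s50',cv2.resize(f['pixels'][150:280,220:400],None,fx=4.4,fy=4.4,interpolation=2)); save('s51',f['pixels'])
w=grab_frame('wrist'); save('w50',w['pixels'])
E
```

```text
t: 39.53
ee_pos: [0.5056, -0.0389, 0.1998]
orientation: [-3.141, 0.01, 2.96]
contact_force: [0.7, -1.2, -0.0]
gripper_width: 0.0341
```

View pics/s50.png

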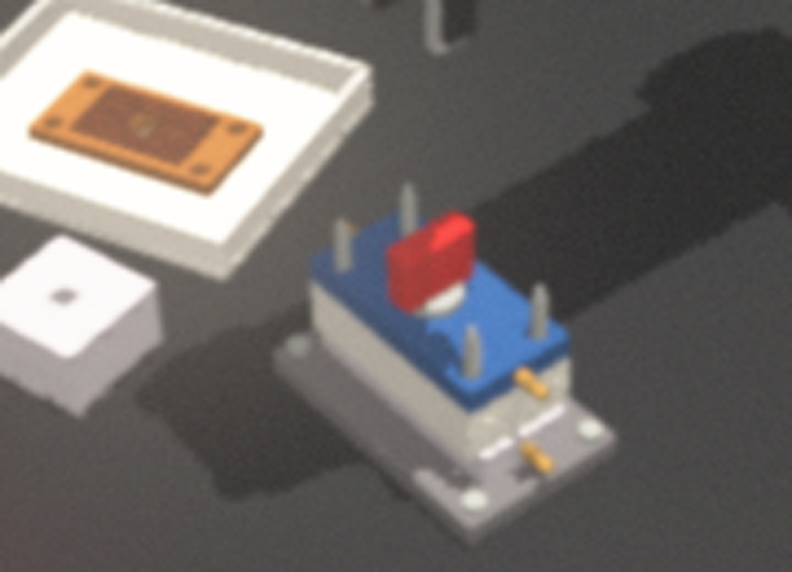

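View pics/w50.png

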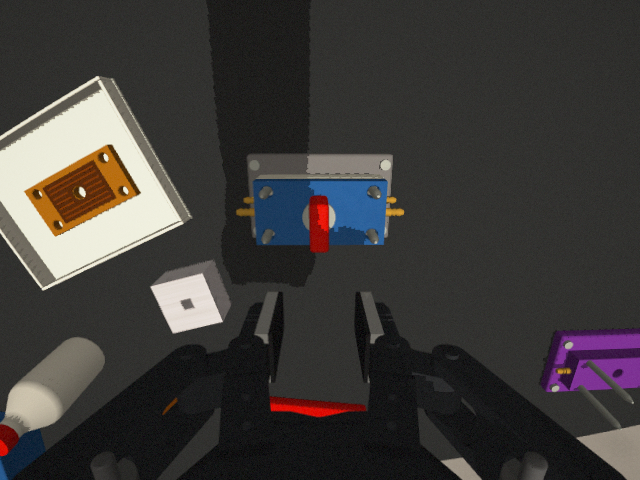

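View pics/s51.png

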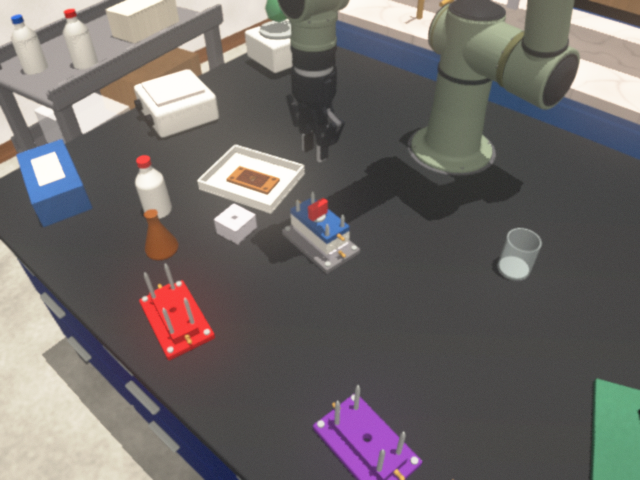

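```bash
python3 -m crank '[[40,[0,0,0],[0,0,0]],[40,[0,0,0],[0,0,0]],[40,[0,0,0],[0,0,0]],[40,[0,0,0],[0,0,0]]]'; python3 -c "
from cell import sign_off; print(sign_off())"
```

```text
t: 39.97
ee_pos: [0.5023, -0.0383, 0.1942]
orientation: [-3.141, 0.002, 2.96]
contact_force: [-0.2, 0.0, -0.7]
gripper_width: 0.034
the job is handed in; nothing more can be done
None
```

The flow cell is serviced and the job is handed in, at about 40 s of the 210 s allowed. The hand-in gives no verdict, so the result below rests on my own camera checks.

- **What I did:** I laid the spent frame in the wash tray. I then lowered the three fresh frames on the bench over the posts of the grey base, put the blue top plate on them, and passed the tie rod through until its flange was down.
- **Last checks:** The final scene and wrist pictures show:
  - the spent frame flat in the tray;
  - the stack and plate flat on all four posts;
  - the rod upright with its flange on the plate;
  - the gripper clear of everything.

  I saw no sign that the bottle, flask or beaker had been touched, but I compared them by eye only. No large force showed after any move: at most about 11 N, with the jaws closing on a frame on the bench.
- **What disagreed:** In the pictures, the ends of the open fingers stood about 50 mm behind the reported tool point, not the 13 mm in the description. I took grasp heights from the pictures, so the reported heights go slightly below zero at the bench.
- **Tie rod:** It leaned about 3° in its stand, and I shifted it about 2.5 mm over the hole before lowering it.
- **Not measured:** I did not measure the final flange gap or its centring. The 14 mm holes should keep the rod within about 2 mm.

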